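# Dispatch a tray of cartons round the guide and scan it out

## Robot

A 7-joint arm with a two-finger parallel gripper is mounted at the origin on a cart in front of the work surface, level with it; the furniture and walls round the work are solid. World frame = base frame: x ahead of the robot, y to its left, z up, the work surface at z = 0. Lengths are in m, angles in degrees, forces in N, time in s.
With the tool pointing down it reaches from about 0.425 to 1.025 m from the base axis. Payload 3.6 kg.
Tool frame: the origin (TCP) lies between the finger pads; the fingertips stand 22 mm ahead of it and the grasp point (between the pads) lies 3 mm ahead of it; y points along the fingers, z is the direction in which the jaws open and shut, and the axes are right-handed (so a half turn about y gives the same grasp; the last joint's range is limited). The gripper opens to 85 mm and grips with 20 to 120 N. Pads are 22 mm wide; open, the fingers measure 114 mm over their backs; the gripper's body (76 mm by 85 mm) begins 54 mm behind the grasp point. The pads swing forward as they close: fully open they stand 13 mm farther back than shut.
Start: joints at [-81.331, 33.873, 2.773, 92.16, -1.908, 54.013, -1.931], TCP at [0.176, 0.703, 0.253] pointing down, gripper open.
Joint ranges: [-153.93, 153.93], [-27.13, 128.08], [-72.61, 78.16], [10.71, 143.7], [-87.88, 267.88], [4.46, 118.87], [-176.78, 176.78]. Speed limits (degrees/s): [147.25, 147.25, 180, 180, 180, 180, 180].

## Interface

Orientations are given as a 3x3 rotation matrix whose columns are the frame's x, y, z axes.
In Python, from workcell import env, optics, models gives the robot as it stands. The module is installed in compiled form; this text tells all that it offers.
- The arm moves only by the tool play_rows, never from a script. Its argument "motion" is a list that holds one entry, the list of rows, each a list of 7 numbers: the shift along the tool's x, y, z in cm, then the turn, a rotation vector about the tool's x, y, z in rad, then the opening, from 0 (shut) to 1 (fully open). In form: [[[tx, ty, tz, rx, ry, rz, gripper], ...]]. A call has exactly 8 rows; each row shifts and turns the pose as measured when the row begins, along the tool's axes as they then stand; what a row does not reach is not made up. A row lasts 1/8 s, in which the tool goes at most 62.5 mm and 10.7 degrees, less where a joint would pass 70% of its speed; a pose out of reach is approached as far as the arm can. A call with a gripper value outside its range is refused whole. The fingers move at their own pace and stop on an object; the grip force is fixed at half the most. Time passes only in rows, so rows that do not move let the fingers close, or fill a call up. It gives the time, the measured TCP pose, the force and the opening at its end, in the units of the state.
- env.read_state(): the state, without advancing time (a new reading comes with each control period).
- optics.grab_frame(name): name is "scene" or "top" or "wrist"; returns a dict with "color" (384x512x3 uint8, red, green, blue), "depth" (384x512 float32, m along the optical axis (not along the pixel's ray), 0 where there is no reading), "fx", "fy", "cx", "cy" (pixels), "origin" and "attitude" of the camera in the world; the wrist camera has in their place "hand_eye" (4x4, takes a point from camera to tool coordinates, whose origin is the TCP and whose axes are the tool frame's). Camera axes: x right, y down, z forward; pixel columns grow to the right and rows downward; lengths in m; the calibration is good to about 2 mm. A picture is of the moment at which its call begins: read the wrist's pose just before it.
- env.hand_in(): hands the job in, once; it reports no verdict.
Trained networks look in the newest picture that a camera, given by its name, has taken for a name from the list of things; names that differ only in an ending like _2 or _b are one class to them, and where a whole thing is asked for, a point or a joint stands for the part that bears it (a point fixed in the world has none). Each returns a list of dicts, best first, with "confidence" (0 to 1); they miss things now and then, are a little off and sometimes report something else, mostly with a low value. They report only what shows in the picture. A call takes as long as a camera call. They do not tell look-alikes from the thing itself.
- models.recognise(camera, target): "position" ([x, y, z] in m, in world coordinates, good to about 4 mm: the middle of the surface that is visible of it).
The state is a dict: "clock": time; "qpos": joint angles; "joint_vel": joint speeds; "joint_efforts": joint torques, N m; "tcp_pos": TCP position; "ee_rot": TCP orientation; "ft_force": force on the tool from outside, world axes, zero at the start; "ft_torque": the same for the moment, N m; "opening": finger opening in m.
Only numpy, scipy, OpenCV 4.12 (cv2) and the standard library are available. Lean on these libraries where they do the work, as an engineer would, in place of code of your own. Each camera call takes 0.05 s, during which the arm holds its last target.

## Task

Stand every small carton on the blue tray where it waits at the black stop, then push the tray along its guide, round the corner, until it is fully home against the green end stop, without lifting it out of the guide. Then take the handheld scanner and scan first the barcode on the tray's side plate and after it the barcode on the yellow bay sign: each time hold it still for two seconds about 10 cm in front of the barcode, pointed squarely at it. Lay the scanner back on its black mat on its side as you found it, and leave the other things on the bench alone.

Things in the scene. Friction and masses are not known exactly. Their poses are not given: they have to be found in the camera images.
- guide: Fixed L of two aluminium rails on the bench, 14 mm high, 12 thick, 46 apart inside. In its frame (z up, yaw varies) the track's centreline starts at (0, 0.175) m at a black stop, runs along -y to (0, 0), a quarter circle of radius 0.13 about (0.13, 0) to (0.13, -0.13), then along +x to the green stop at (0.23, -0.13).
- start_point (a point): Point in the guide over which the tray's origin stands when its rear foot is about 2 mm from the black stop; (0, 0.110, 0) in the guide's frame
- home_point (a point): Point in the guide over which the tray's origin stands when fully home against the green stop, the tray's x axis then along the guide's +x; (0.165, -0.130, 0) in the guide's frame
- tray: Loose blue tray, 0.7 kg, riding in the guide on two round slick feet, 40 mm across, at x = +45 and -45 mm, so it turns with the track. Origin on the bench between the feet; x forward (to the green stop), y left, z up. Deck top at z 24, x -105 to +75, y -93 to +124 mm; front and right rims 7 mm high. Room for three cartons, long sides along x, e.g. at x +8, y -60, +5, +70 mm.
- push_post (a point): Top of the tray's upright black round post, 24 mm in diameter, by which it is pushed, on the deck at x = -85, y = 0 mm of the tray's frame; top 112 mm above the bench; axes as the tray's
- tray_label (a point): Centre of the barcode (80 x 45 mm) on the outer face of the white plate at the tray's left edge (plate x -85 to +25, y 120 to 124 mm of the tray's frame, up to 103 mm high); 75 mm above the bench, faces along the tray's +y; axes as the tray's
- bay_sign: Fixed upright yellow sign, 100 mm wide, 138 mm high, on a dark foot 110 mm wide reaching 18 mm before and 42 mm behind its front face; the front face, with the barcode, looks along -x of its frame; origin on the bench under the front face; yaw varies
- bay_label (a point): Centre of the barcode label (80 x 50 mm) on the front of the yellow sign, 100 mm above the bench; it faces along -x of the sign's frame; axes as the sign's
- mat: Fixed flat black rubber mat with a yellow border line, 220 x 240 x 3 mm, the scanner's place; origin at its centre on the bench
- scanner: Loose black handheld scanner, pistol grip, 0.35 kg, lying on its side, z up, origin on the mat's top. The grip runs along -y: take it from above at x +15, y -25 mm, across x, where it spans x -12 to +42 and z 10 to 51 mm (widest at z 30). The head, a bar 35 mm thick, up to 94 mm high, runs from (-72, 5) to (77, 89) mm. Centre of mass near (10, 20, 37) mm.
- scan_window (a point): Centre of the scanner's window, at (77, 89, 49) mm of the scanner's frame; this frame is turned +30 degrees about z from the scanner's: its x axis is the direction in which it scans, z up as it lies
- carton_a_mid (a point): Centre of a small brown carton, 100 mm long (x) x 40 mm wide (y) x 55 mm high (z), 0.12 kg, standing on its long narrow side; all cartons alike; may be absent
- carton_b_mid (a point): Centre of a small brown carton, 100 mm long (x) x 40 mm wide (y) x 55 mm high (z), 0.12 kg, standing on its long narrow side; all cartons alike; may be absent
- carton_c_mid (a point): Centre of a small brown carton, 100 mm long (x) x 40 mm wide (y) x 55 mm high (z), 0.12 kg, standing on its long narrow side; all cartons alike; may be absent
- roll_of_tape: Bystander: roll of masking tape, about 97 mm across, 25 mm high; origin at the centre of its underside
- key_bunch: Bystander: bunch of keys, about 120 mm, 8 mm high; origin at the centre of its underside
Not all that is in view belongs to the job. What is shaped like the part that bears carton_a_mid but purple or turquoise is not meant.

How it is judged (in metres and radians):
On the way, in this order (a step that is already met when the one before it is completed fails the run):
1. every carton stands on the tray and is let go, while the tray waits at the black stop (x of carton_a_mid in the frame of tray between -0.04 and 0.04 m and y of carton_a_mid in the frame of tray between -0.085 and 0.105 m and z of carton_a_mid in the frame of tray between 0.034 and 0.064 m and x of carton_b_mid in the frame of tray between -0.04 and 0.04 m and y of carton_b_mid in the frame of tray between -0.085 and 0.105 m and z of carton_b_mid in the frame of tray between 0.034 and 0.064 m and x of carton_c_mid in the frame of tray between -0.04 and 0.04 m and y of carton_c_mid in the frame of tray between -0.085 and 0.105 m and z of carton_c_mid in the frame of tray between 0.034 and 0.064 m and linear speed of each of carton_a, carton_b, carton_c below 0.05 m/s and horizontal distance between tray and start_point below 0.03 m and contact force between the fingers and carton_a below 0.5 N and contact force between the fingers and carton_b below 0.5 N and contact force between the fingers and carton_c below 0.5 N), for 0.3 s.
2. the tray, with the cartons on it, is fully home against the green stop (x of carton_a_mid in the frame of tray between -0.04 and 0.04 m and y of carton_a_mid in the frame of tray between -0.085 and 0.105 m and z of carton_a_mid in the frame of tray between 0.034 and 0.064 m and x of carton_b_mid in the frame of tray between -0.04 and 0.04 m and y of carton_b_mid in the frame of tray between -0.085 and 0.105 m and z of carton_b_mid in the frame of tray between 0.034 and 0.064 m and x of carton_c_mid in the frame of tray between -0.04 and 0.04 m and y of carton_c_mid in the frame of tray between -0.085 and 0.105 m and z of carton_c_mid in the frame of tray between 0.034 and 0.064 m and horizontal distance between tray and home_point below 0.012 m and angle between the x axis of tray and the x axis of guide, either way round below 0.12 rad and z of tray in the frame of guide below 0.01 m), for 0.3 s.
3. the scanner is held still for 1 s, pointed at the tray's barcode from 4 to 20 cm in front of it (x of tray_label in the frame of scan_window between 0.04 and 0.2 m and y of tray_label in the frame of scan_window between -0.03 and 0.03 m and z of tray_label in the frame of scan_window between -0.03 and 0.03 m and angle between the x axis of scan_window and the y axis of tray, either way round below 0.35 rad and y of scan_window in the frame of tray above 0.15 m and linear speed of scanner below 0.04 m/s and angular speed of scanner below 0.3 rad/s), for 1 s.
4. the scanner is held still for 1 s, pointed at the bay sign's barcode from 4 to 20 cm in front of it (x of bay_label in the frame of scan_window between 0.04 and 0.2 m and y of bay_label in the frame of scan_window between -0.03 and 0.03 m and z of bay_label in the frame of scan_window between -0.03 and 0.03 m and angle between the x axis of scan_window and the x axis of bay_sign, either way round below 0.35 rad and x of scan_window in the frame of bay_sign below -0.03 m and linear speed of scanner below 0.04 m/s and angular speed of scanner below 0.3 rad/s), for 1 s.
At the end, for the whole second after the job is handed in: Each carton's centre is on the deck (within 40 mm of the tray's origin along it, -85 to +105 mm across), the tray within 12 mm of its home point and down in the guide, the scanner on its side on the mat, its origin within 70 mm of the mat's centre, all at rest (all of step 2 and linear speed of each of carton_a, carton_b, carton_c below 0.05 m/s and horizontal distance between scanner and mat below 0.07 m and z of scanner in the frame of mat below 0.02 m and angle between scanner's own z axis and vertical below 0.3 rad and linear speed of each of scanner, tray below 0.03 m/s); the robot touches nothing.
It fails at once if a bystander (tape roll, keys) is moved more than 40 mm (distance of any of roll_of_tape, key_bunch from where it was at the start of the episode above 0.04 m).
It fails at once if the tray is lifted out of the guide (height (world z) of tray above 0.03 m).
Of carton_a, carton_b, carton_c only 2 to 3 are there at a start; the rules pass over those that are not, and their reading is None.
At some moment in a run one of carton_a, carton_b, carton_c, scanner may be knocked a few centimetres aside while the robot is not near it.
It also fails if it takes over 200 s, if anything falls off the work surface, if the arm or the gripper's body presses on something with over 40 N, if the wrist force passes 120 N, or if a joint passes its speed limit or range.

## Working session

There is one attempt and no reset: what is moved stays moved. The work goes in short steps, Python scripts to look and compute and a tool call to move; the robot and the scene stay as the last step left them, time stands still between calls to the robot, and variables do not carry over. Pictures are saved under pics/ and viewed, and the job is handed in when it is done.

Besides the shell and the picture viewer there is one more tool, called after "Call:" by a JSON object that holds its "api" and its "payload". play_rows: Moves the arm, as the interface text tells. Its arguments: {"type":"object","properties":{"motion":{"type":"array"}},"required":["motion"]}

```bash
mkdir -p pics; ls; cat > h.py <<'E'
import numpy as np, cv2
from workcell import env, optics, models
def cam(name):
    s=env.read_state(); f=optics.grab_frame(name)
    if 'hand_eye' in f:
        T=np.eye(4); T[:3,:3]=np.array(s['ee_rot']); T[:3,3]=s['tcp_pos']
        M=T@np.array(f['hand_eye'])
    else:
        M=np.eye(4); M[:3,:3]=np.array(f['attitude']).reshape(3,3); M[:3,3]=f['origin']
    f['M']=M; return f
def pts(f):
    d=f['depth']; v,u=np.indices(d.shape)
    P=np.stack([(u-f['cx'])/f['fx']*d,(v-f['cy'])/f['fy']*d,d],-1)
    W=P@f['M'][:3,:3].T+f['M'][:3,3]
    W[d==0]=np.nan
    return W
def proj(f,p):
    c=np.linalg.inv(f['M'])@np.r_[p,1]
    return c[0]/c[2]*f['fx']+f['cx'],c[1]/c[2]*f['fy']+f['cy']
def save(f,n): cv2.imwrite('pics/'+n,cv2.cvtColor(f['color'],cv2.COLOR_RGB2BGR))
E
python3 - <<'E'
from h import *
print(env.read_state())
for n in ('scene','top'):
    f=cam(n); save(f,n+'0.png'); print(n,f['M'].round(3).tolist(),f['fx'],f['cx'])
    for t in ['guide','tray','push_post','tray_label','bay_sign','bay_label','mat','scanner','scan_window','carton_a_mid','roll_of_tape','key_bunch']:
        print(t,[(np.round(r['position'],3).tolist(),round(r['confidence'],2),np.round(proj(f,r['position'])).tolist()) for r in models.recognise(n,t)])
E
```

```text
pics
{'clock': 0.0, 'qpos': array([-81.33050516,  33.92467316,   2.76416244,  92.23496693,
        -1.90782569,  54.01207591,  -1.93047647]), 'joint_vel': array([ 0.0353139 , -0.14360922,  0.10388266, -0.09914404,  0.11498754,
       -0.02440417,  0.02751663]), 'joint_efforts': array([-1.21556545e-04, -5.48675466e+01,  1.54683698e+00, -1.98125446e+01,
        9.51481867e-03,  8.72702105e-03,  1.42226062e-05]), 'tcp_pos': array([0.17549192, 0.70265373, 0.25216211]), 'ee_rot': array([[ 9.70216005e-01, -4.39990951e-04,  2.42241018e-01],
       [-2.42241399e-01, -2.14909002e-03,  9.70213629e-01],
       [ 9.37125375e-05, -9.99997594e-01, -2.19166556e-03]]), 'ft_force': array([ 0.46289632, -0.22502371,  1.29884918]), 'ft_torque': array([ 0.00989826,  0.01336792, -0.01236806]), 'opening': 0.08555660029730582}
scene [[0.897, -0.192, 0.398, 0.137], [-0.442, -0.43, 0.788, -0.851], [0.019, -0.882, -0.47, 0.613], [0.0, 0.0, 0.0, 1.0]] 349.17394805132005 252.11546528799394
guide [([0.613, -0.158, 0.003], 0.85, [289.0, 244.0]), ([0.505, -0.428, 0.055], 0.51, [314.0, 306.0]), ([0.472, -0.472, 0.00
[... 1553 characters left out ...]
0, 182.0])]
bay_label [([0.766, 0.159, 0.046], 0.64, [203.0, 135.0])]
mat [([0.484, -0.398, 0.002], 0.81, [359.0, 214.0])]
scanner [([0.502, -0.41, 0.058], 0.55, [366.0, 207.0]), ([0.611, -0.157, 0.002], 0.24, [291.0, 180.0])]
scan_window []
carton_a_mid [([0.33, 0.334, 0.056], 0.95, [148.0, 258.0]), ([0.594, 0.289, 0.055], 0.93, [164.0, 181.0]), ([0.355, 0.116, 0.055], 0.75, [213.0, 251.0]), ([0.499, -0.41, 0.057], 0.23, [366.0, 208.0])]
roll_of_tape [([0.716, 0.384, 0.026], 0.69, [141.0, 150.0]), ([0.485, -0.4, -0.001], 0.48, [359.0, 214.0]), ([0.562, 0.075, 0.028], 0.4, [226.0, 192.0])]
key_bunch [([0.42, -0.169, 0.004], 0.68, [295.0, 232.0]), ([0.77, 0.161, 0.049], 0.23, [203.0, 133.0])]
```

View pics/scene0.png

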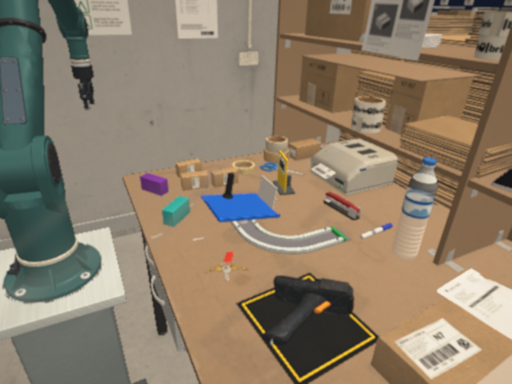

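View pics/top0.png

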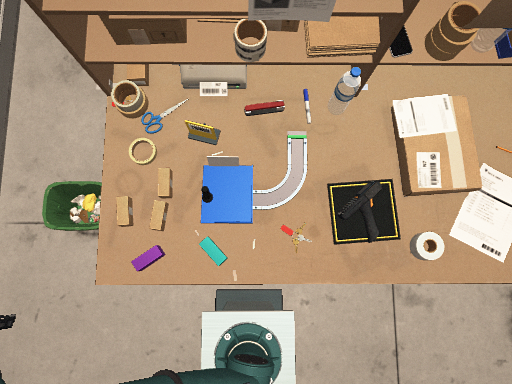

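```bash
cat >> h.py <<'E'
def clusters(f,lo,hi,reg,colorfn=None,minn=20):
    W=pts(f); c=f['color'].astype(int)
    m=(W[...,2]>lo)&(W[...,2]<hi)&(W[...,0]>reg[0])&(W[...,0]<reg[1])&(W[...,1]>reg[2])&(W[...,1]<reg[3])
    if colorfn is not None: m&=colorfn(c[...,0],c[...,1],c[...,2])
    n,l=cv2.connectedComponents(m.astype(np.uint8))
    out=[]
    for i in range(1,n):
        k=l==i
        if k.sum()<minn: continue
        p=W[k]; r=cv2.minAreaRect((p[:,:2]*1000).astype(np.float32))
        v,u=np.where(k)
        out.append(dict(n=int(k.sum()),c=np.round(r[0],1),s=np.round(r[1],1),a=round(r[2],1),z=round(float(np.median(p[:,2])),4),pix=(int(u.mean()),int(v.mean())),mean=np.round(p[:,:2].mean(0)*1000,1)))
    return out
E
python3 - <<'E'
from h import *
f=cam('top')
for o in clusters(f,0.04,0.12,(0.2,0.9,-0.2,0.5)): print(o)
print('blue')
for o in clusters(f,0.015,0.035,(0.2,0.9,-0.2,0.5),lambda r,g,b:(b>120)&(r<80)): print(o)
print('mat/scanner')
for o in clusters(f,0.012,0.12,(0.2,0.8,-0.6,-0.25)): print(o)
im=cv2.cvtColor(f['color'],cv2.COLOR_RGB2BGR)[110:285,95:325]
cv2.imwrite('pics/crop1.png',cv2.resize(im,None,fx=3.4,fy=3.4,interpolation=cv2.INTER_CUBIC))
E
```

```text
{'n': 398, 'c': array([871.3, 427.2]), 's': array([109.8,  56.9]), 'a': 89.8, 'z': 0.0766, 'pix': (129, 104), 'mean': array([867.6, 419.8])}
{'n': 137, 'c': array([879. , -62.4]), 's': array([ 21.4, 134.6]), 'a': 10.2, 'z': 0.0429, 'pix': (263, 105), 'mean': array([878.4, -58. ])}
{'n': 178, 'c': array([770.5, 163.4]), 's': array([97.2,  6.8]), 'a': 78.1, 'z': 0.0823, 'pix': (200, 130), 'mean': array([770.5, 162.8])}
{'n': 198, 'c': array([672.3,  87. ]), 's': array([108.2,  12.8]), 'a': 89.9, 'z': 0.0692, 'pix': (222, 158), 'mean': array([672. ,  86.5])}
{'n': 353, 'c': array([593.1, 292.3]), 's': array([98.9, 41. ]), 'a': 1.6, 'z': 0.0548, 'pix': (163, 181), 'mean': array([592.3, 292. ])}
{'n': 90, 'c': array([549. , 142.4]), 's': array([23.1, 37.2]), 'a': 88.8, 'z': 0.1013, 'pix': (205, 192), 'mean': array([548.4, 141. ])}
{'n': 379, 'c': array([492.5, 429.8]), 's': array([99.6, 42.2]), 'a': 6.0, 'z': 0.0543, 'pix': (122, 210), 'mean': array([492.2, 428.6])}
{'n': 364, 'c': array([478.1, 310.3]), 's': array([ 40.8, 100.1]), 'a': 81.8, 'z': 0.0543, 'pix': (157, 214), 'mean': array(
[... 464 characters left out ...]
51.1,  75.6]), 's': array([173. , 154.8]), 'a': 88.7, 'z': 0.0242, 'pix': (223, 194), 'mean': array([554.4,  85. ])}
{'n': 40, 'c': array([544. ,  -8.2]), 's': array([ 7.1, 88.4]), 'a': 89.9, 'z': 0.0254, 'pix': (250, 196), 'mean': array([546.5, -10.3])}
mat/scanner
{'n': 1618, 'c': array([ 673.1, -562.5]), 's': array([253.3,  76.3]), 'a': 0.4, 'z': 0.0809, 'pix': (409, 157), 'mean': array([ 676.3, -565.8])}
{'n': 1084, 'c': array([ 486.8, -428.2]), 's': array([158.9, 177. ]), 'a': 45.6, 'z': 0.0584, 'pix': (363, 207), 'mean': array([ 499.2, -400.7])}
{'n': 284, 'c': array([ 371. , -585.5]), 's': array([28.7, 85.3]), 'a': 89.7, 'z': 0.0563, 'pix': (418, 245), 'mean': array([ 369.7, -584.8])}
```

View pics/crop1.png

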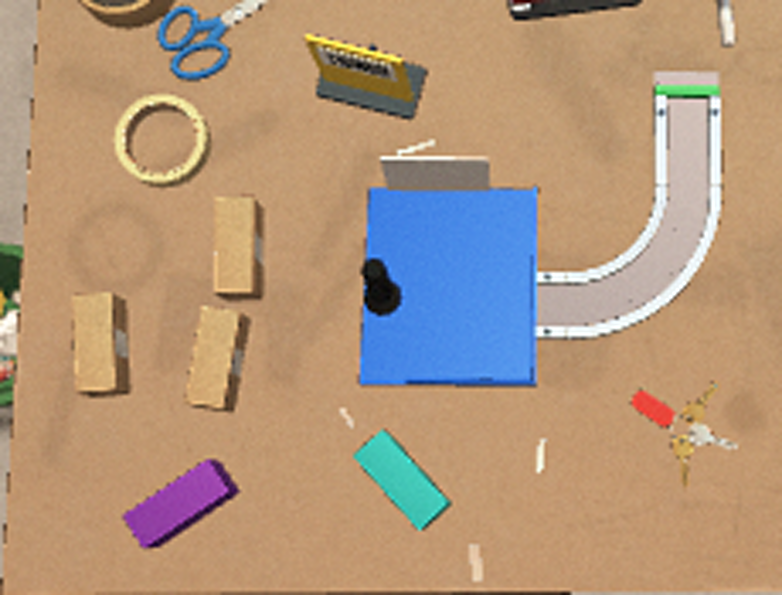

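```bash
cat > fit.py <<'E'
from h import *
from scipy.optimize import least_squares
fr={n:cam(n) for n in ('top','scene')}
def model():
    P=[]
    for off in (29,-29):
        for t in np.arange(40,175,3.): pass
    return P
def dist(x,y):
    # unsigned distance from the track centreline, in mm, guide frame
    d=np.where(y>0,np.abs(x),np.where(x<130,np.abs(np.hypot(x-130,y)-130),np.abs(y+130)))
    return d
for n,f in fr.items():
    W=pts(f); c=f['color'].astype(int)
    m=(c.min(-1)>185)&(c.max(-1)-c.min(-1)<30)&(W[...,2]>0.005)&(W[...,2]<0.022)&(W[...,0]>0.45)&(W[...,0]<0.8)&(W[...,1]>-0.26)&(W[...,1]<-0.02)
    p=W[m]*1000
    g=(c[...,1]>c[...,0]+50)&(c[...,1]>c[...,2]+40)&(W[...,0]>0.6)&(W[...,0]<0.85)&(W[...,1]>-0.3)&(W[...,1]<0)
    gp=W[g]*1000
    print(n,len(p),len(gp),gp.mean(0),gp.min(0),gp.max(0))
    def loc(q,P):
        cc,s=np.cos(q[2]),np.sin(q[2]); d=P[:,:2]-q[:2]
        return cc*d[:,0]+s*d[:,1],-s*d[:,0]+cc*d[:,1]
    def res(q):
        x,y=loc(q,p)
        r=np.clip(np.abs(dist(x,y)-29),4,None)-4
        gx,gy=loc(q,gp)
        return np.r_[dist(x,y)-29, 3*(gx.mean()-233),3*(gy.mean()+130)]
    for y0 in (0.,):
        s=least_squares(res,[550,-53,y0],loss='soft_l1',f_scale=5)
        print(s.x[:2],np.degrees(s.x[2]),s.cost,np.abs(s.fun).mean())
        q=s.x; R=np.array([[np.cos(q[2]),-np.sin(q[2])],[np.sin(q[2]),np.cos(q[2])]])
        for nm,a in (('start',(0,110)),('home',(165,-130)),('poststart',(0,195)),('posthome',(80,-130)),('end',(230,-130))): print(nm,(R@a+q[:2]).round(1))
    # post, plate
    for nm,lo,hi,reg in (('post',.105,.12,(.5,.6,.1,.2)),('plate',.085,.11,(.6,.75,0,.2)),('sign',.11,.15,(.7,.85,.1,.25))):
        k=(W[...,2]>lo)&(W[...,2]<hi)&(W[...,0]>reg[0])&(W[...,0]<reg[1])&(W[...,1]>reg[2])&(W[...,1]<reg[3])
        P=W[k]*1000
        if len(P)<3: print(nm,len(P)); continue
        u,sv,vt=np.linalg.svd(P[:,:2]-P[:,:2].mean(0)); print(nm,len(P),P.mean(0).round(1),P.min(0).round(1),P.max(0).round(1),'axis',np.degrees(np.arctan2(vt[0,1],vt[0,0])).round(2))
    # blue deck
E
python3 fit.py
```

```text
top 538 60 [ 771.4344471  -180.67529714   12.71757281] [ 764.70957376 -214.40069737    2.95724277] [ 776.71806769 -147.70770668   19.39937119]
[537.48642741 -49.62504096] -0.09255078618877138 2708.052472638182 2.889788549199187
start [537.7  60.4]
home [ 702.3 -179.9]
poststart [537.8 145.4]
posthome [ 617.3 -179.8]
end [ 767.3 -180. ]
post 40 [556.7 142.5 112. ] [546.2 131.5 106.2] [567.7 151.7 119.2] axis -175.49
plate 14 [675.3  74.5  86.4] [672.4  36.5  85.2] [676.9 139.4  88.7] axis -90.74
sign 125 [771.8 163.1 129. ] [758.8 115.7 110.5] [787.6 210.8 143.4] axis 75.63
scene 347 59 [ 769.03234751 -183.76933682   13.39252966] [ 762.14385027 -214.85498487    5.31260753] [ 775.45392947 -149.35552208   17.47465088]
[536.08546488 -49.68747786] -0.6391092136761185 1052.3095918188087 2.1531858630516596
start [537.3  60.3]
home [ 699.6 -181.5]
poststart [538.3 145.3]
posthome [ 614.6 -180.6]
end [ 764.6 -182.2]
post 29 [556.  139.8 111.9] [547.8 133.6 105.6] [567.  150.  118.1] axis -33.71
plate 11 [675.7  83.5  85.8] [673.1  36.3  85.1] [678.1 138.   86.3] axis -90.1
sign 89 [770.5 158.  127.3] [759.5 113.6 110. ] [786.6 215.7 141.3] axis -103.87
```

```bash
sed -i 's/, 3\*(gx.mean()-233),3\*(gy.mean()+130)\]/]/' fit.py; python3 fit.py | grep -v -E "plate|sign"; python3 - <<'E'
from h import *
f=cam('top'); im=cv2.cvtColor(f['color'],cv2.COLOR_RGB2BGR)[120:215,235:320]
cv2.imwrite('pics/crop2.png',cv2.resize(im,None,fx=6,fy=6,interpolation=cv2.INTER_CUBIC))
W=pts(f)
for r in range(180,215,2): print(r,W[r,258].round(3),f['color'][r,258])
print()
for r in range(126,150,1): print(r,W[r,297].round(3),f['color'][r,297])
E
```

```text
top 546 59 [ 771.14774686 -180.46085486   13.78853403] [ 764.57463612 -214.35199212    3.52995897] [ 777.45321109 -147.86627986   20.72027611]
[537.30330048 -48.01906064] -0.6978921239566339 3202.848613466055 3.074036521585642
start [538.6  62. ]
home [ 700.7 -180. ]
poststart [539.7 147. ]
posthome [ 615.7 -179. ]
end [ 765.7 -180.8]
post 44 [555.9 142.1 111.4] [544.1 131.6 105.3] [567.7 152.  117.8] axis -168.47
scene 350 58 [ 768.93515542 -184.06687983   13.36735678] [ 764.18079442 -215.60688597    5.48182753] [ 774.44901802 -150.57090435   17.67901991]
[535.75344293 -48.58715396] -0.976978179567504 1048.6536546382463 2.1449487760734
start [537.6  61.4]
home [ 698.5 -181.4]
poststart [539.1 146.4]
posthome [ 613.5 -179.9]
end [ 763.5 -182.5]
post 30 [555.  139.6 112. ] [545.5 131.1 105.8] [567.7 151.4 117.1] axis -1.54
180 [ 0.61  -0.037 -0.003] [193 154 114]
182 [ 0.603 -0.037 -0.002] [193 154 117]
184 [ 0.595 -0.037  0.   ] [187 150 112]
186 [ 0.587 -0.037  0.002] [180 141 107]
188 [ 0.58  -0.037  0.001] [184 145 109]
190 [ 0.571 -0.037  0.013] [250 255 255]
192 [ 0.563 -0.037  
[... 753 characters left out ...]
9 190]
133 [ 0.788 -0.183 -0.   ] [214 197 190]
134 [ 0.783 -0.183  0.002] [216 189 189]
135 [ 0.775 -0.181  0.015] [119 228 130]
136 [ 0.771 -0.181  0.016] [ 98 215 114]
137 [ 0.767 -0.181  0.016] [ 87 207 106]
138 [ 0.767 -0.182  0.005] [12 64 24]
139 [ 0.766 -0.183 -0.005] [217 195 190]
140 [ 0.759 -0.182  0.005] [210 194 185]
141 [ 0.756 -0.182  0.001] [208 188 180]
142 [ 0.753 -0.182  0.001] [208 192 184]
143 [ 0.747 -0.181  0.007] [204 186 179]
144 [ 0.744 -0.182  0.004] [209 193 185]
145 [ 0.74  -0.181  0.005] [209 191 185]
146 [ 0.738 -0.182 -0.   ] [207 190 181]
147 [ 0.733 -0.181  0.002] [207 191 183]
148 [ 0.73  -0.182 -0.   ] [208 194 186]
149 [ 0.727 -0.182 -0.003] [205 187 179]
```

View pics/crop2.png

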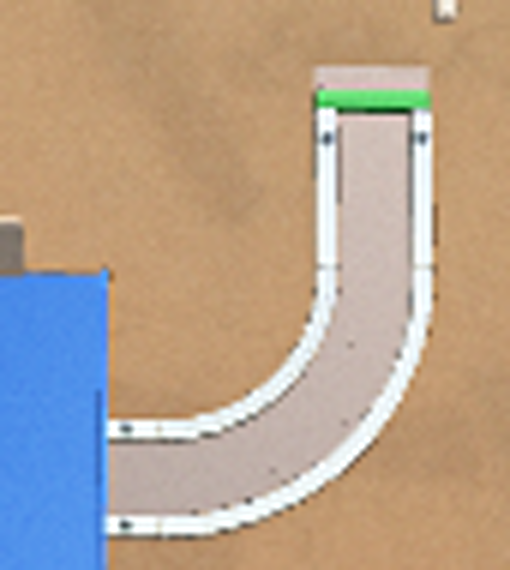

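```bash
python3 - <<'E'
from h import *
for n in ('top','scene'):
    f=cam(n); W=pts(f)*1000; c=f['color'].astype(int)
    b=(c[...,2]>c[...,0]+60)&(W[...,0]>400)&(W[...,0]<720)&(W[...,1]>-40)&(W[...,1]<190)&(W[...,2]>15)&(W[...,2]<45)
    P=W[b]; print(n,len(P),np.percentile(P,[0,1,50,99,100],axis=0).round(1).tolist())
    # edges: min/max x as function of y
    for y in range(-20,170,20):
        k=P[np.abs(P[:,1]-y)<6]
        if len(k): print(y,k[:,0].min().round(1),k[:,0].max().round(1))
    for x in range(470,680,30):
        k=P[np.abs(P[:,0]-x)<6]
        if len(k): print('x',x,k[:,1].min().round(1),k[:,1].max().round(1))
    k=(c.max(-1)<70)&(W[...,0]>520)&(W[...,0]<590)&(W[...,1]>110)&(W[...,1]<180)&(W[...,2]>35)
    Q=W[k]
    for z in range(40,120,10):
        q=Q[np.abs(Q[:,2]-z)<5]
        if len(q): print('z',z,len(q),q.min(0).round(),q.max(0).round())
    k=(W[...,0]>640)&(W[...,0]<700)&(W[...,1]>10)&(W[...,1]<170)&(W[...,2]>35); Q=W[k]
    for z in range(40,120,10):
        q=Q[np.abs(Q[:,2]-z)<5]
        if len(q): print('plate z',z,len(q),q.min(0).round(),q.max(0).round())
E
```

```text
top 2020 [[452.8, -15.5, 15.0], [456.3, -15.3, 15.3], [525.1, 68.3, 29.3], [628.5, 160.4, 43.9], [647.1, 163.2, 44.9]]
-20 474.0 643.0
0 453.2 617.4
20 456.4 643.0
40 456.5 639.7
60 456.7 639.8
80 453.0 639.7
100 452.9 632.4
120 453.3 639.3
140 453.2 639.6
160 453.2 643.5
x 470 -15.1 161.8
x 500 -15.2 162.4
x 530 -15.3 160.7
x 560 -15.4 161.6
x 590 -15.4 159.7
x 620 -15.5 160.4
x 650 27.7 27.7
z 40 24 [527. 128.  35.] [552. 160.  44.]
z 50 7 [536. 131.  45.] [547. 148.  52.]
z 60 6 [537. 133.  57.] [544. 151.  64.]
z 70 7 [537. 132.  65.] [547. 153.  73.]
z 80 7 [539. 131.  75.] [552. 148.  81.]
z 90 6 [541. 134.  85.] [547. 151.  93.]
z 100 9 [542. 132.  95.] [551. 150. 104.]
z 110 31 [544. 132. 107.] [567. 152. 115.]
plate z 40 37 [664.  34.  36.] [670. 141.  45.]
plate z 50 33 [667.  34.  45.] [672. 133.  55.]
plate z 60 41 [667.  34.  55.] [673. 139.  64.]
plate z 70 31 [668.  33.  65.] [674. 141.  75.]
plate z 80 63 [672.  37.  75.] [678. 140.  85.]
plate z 90 13 [673.  33.  85.] [677. 112.  87.]
scene 1188 [[450.5, -19.5, 15.0], [452.0, -17.0, 15.3], [534.9, 57.1, 30.0], [631.5
[... 243 characters left out ...]
.2
x 560 -17.1 147.0
x 590 -17.2 156.7
x 620 -17.1 150.6
x 650 -16.3 -13.6
z 40 28 [527. 128.  35.] [552. 146.  44.]
z 50 12 [537. 131.  45.] [549. 142.  54.]
z 60 16 [538. 131.  55.] [552. 145.  65.]
z 70 16 [537. 131.  65.] [554. 147.  75.]
z 80 16 [541. 132.  77.] [557. 142.  85.]
z 90 12 [543. 132.  86.] [557. 144.  93.]
z 100 16 [544. 133.  96.] [559. 141. 104.]
z 110 15 [546. 131. 105.] [561. 145. 114.]
plate z 40 48 [666.  34.  35.] [670. 141.  45.]
plate z 50 43 [667.  32.  45.] [671. 143.  55.]
plate z 60 51 [667.  32.  55.] [674. 138.  65.]
plate z 70 51 [669.  31.  66.] [675. 143.  75.]
plate z 80 46 [672.  32.  75.] [679. 145.  85.]
plate z 90 16 [672.  36.  85.] [679. 139.  87.]
```

```bash
python3 - <<'E'
from h import *
for n in ('top','scene'):
    f=cam(n); W=pts(f)*1000; c=f['color'].astype(int)
    b=(c[...,2]>c[...,0]+60)&(W[...,0]>465)&(W[...,0]<640)&(W[...,1]>-5)&(W[...,1]<150)&(W[...,2]>-10)&(W[...,2]<60)
    P=W[b]; A=np.c_[P[:,:2],np.ones(len(P))]
    for _ in range(4):
        s=np.linalg.lstsq(A,P[:,2],rcond=None)[0]; r=P[:,2]-A@s; k=np.abs(r)<2.5*r.std(); P,A=P[k],A[k]
    print(n,s,r.std(), 'z at x=455,540,660,y=60',[s@[x,60,1] for x in (455,540,560,660)],'y',[s@[560,y,1] for y in (-15,150)])
    print('angle x',np.degrees(np.arctan(s[:2])))
    b=(c.min(-1)>150)&(c.max(-1)-c.min(-1)<25)
    P=W[(W[...,0]>655)&(W[...,0]<690)&(W[...,1]>25)&(W[...,1]<150)&(W[...,2]>20)&(W[...,2]<100)]
    A=np.c_[P[:,1:],np.ones(len(P))]; print(np.linalg.lstsq(A,P[:,0],rcond=None)[0],len(P))
im=cv2.cvtColor(cam('scene')['color'],cv2.COLOR_RGB2BGR)[140:260,130:350]
cv2.imwrite('pics/crop3.png',cv2.resize(im,None,fx=3.6,fy=3.6,interpolation=cv2.INTER_CUBIC))
E
```

```text
top [-1.70034967e-01  1.03840545e-03  1.18722736e+02] 2.633219519293439 z at x=455,540,660,y=60 [np.float64(41.419130893096636), np.float64(26.966158725078216), np.float64(23.565459391426828), np.float64(6.561962723169856)] y [np.float64(23.48757898299921), np.float64(23.65891588153997)]
angle x [-9.64999247  0.05949623]
[8.00885185e-03 1.88172470e-01 6.58709285e+02] 270
scene [-1.69769466e-01  2.15019365e-03  1.20327181e+02] 0.9282503876760984 z at x=455,540,660,y=60 [np.float64(43.211085510526445), np.float64(28.780680904206392), np.float64(25.385291585072252), np.float64(8.408344989401613)] y [np.float64(25.224027061628917), np.float64(25.57880901320425)]
angle x [-9.63520721  0.12319683]
[9.70159022e-03 1.75596041e-01 6.59811831e+02] 328
```

View pics/crop3.png

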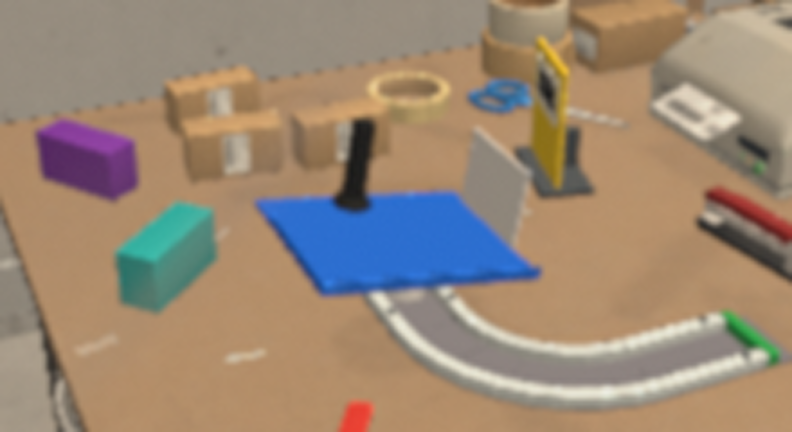

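```bash
cat >> h.py <<'E'
from scipy.spatial.transform import Rotation as Ro
def Rdown(a):
    a=np.radians(a); z=np.array([np.cos(a),np.sin(a),0]); y=np.array([0,0,-1.]); return np.c_[np.cross(y,z),y,z]
def plan(p,a,g,n=8,start=None,moving=8,R1=None):
    """rows from the present (or start=(p,R)) pose to p[mm] with jaw angle a[deg]"""
    s=env.read_state()
    p0,R0=(np.array(s['tcp_pos'])*1000,np.array(s['ee_rot'])) if start is None else start
    R1=Rdown(a) if R1 is None else R1; p=np.array(p,float)
    rv=Ro.from_matrix(R0.T@R1).as_rotvec()
    rows=[]
    R=R0
    for i in range(n):
        if i<moving:
            t=R.T@(p-p0)/moving/10; rows.append([*np.round(t,2).tolist(),*np.round(rv/moving,4).tolist(),g])
            R=R@Ro.from_rotvec(rv/moving).as_matrix()
        else: rows.append([0,0,0,0,0,0,g])
    print('dist/row mm',np.round(np.linalg.norm(p-p0)/moving,1),'deg/row',np.round(np.degrees(np.linalg.norm(rv))/moving,2))
    print('[['+','.join(str([float(x) for x in r]).replace(' ','') for r in rows)+']]')
    return p,R1
def st():
    s=env.read_state(); R=np.array(s['ee_rot'])
    print('t',round(s['clock'],2),'p',np.round(np.array(s['tcp_pos'])*1000,1),'jaw',round(np.degrees(np.arctan2(R[1,2],R[0,2])),1),'down',np.round(R[:,1],3),'F',np.round(s['ft_force'],1),'op',round(s['opening']*1000,1),'q',np.round(s['qpos'],0))
E
python3 -c "
from h import *
st(); plan([478,310,130],81.8,1.0)"
```

```text
t 1.85 p [175.7 703.4 253.3] jaw 76.0 down [ 0. -0. -1.] F [-0.5 -0.5 -0.1] op 85.3 q [-81.  34.   3.  92.  -2.  54.  -2.]
dist/row mm 63.9 deg/row 0.73
[[[4.86,1.54,-3.85,0.0,-0.0127,0.0,1.0],[4.81,1.54,-3.92,0.0,-0.0127,0.0,1.0],[4.76,1.54,-3.98,0.0,-0.0127,0.0,1.0],[4.71,1.54,-4.04,0.0,-0.0127,0.0,1.0],[4.66,1.54,-4.1,0.0,-0.0127,0.0,1.0],[4.6,1.54,-4.16,0.0,-0.0127,0.0,1.0],[4.55,1.54,-4.21,0.0,-0.0127,0.0,1.0],[4.5,1.54,-4.27,0.0,-0.0127,0.0,1.0]]]
```

Call:
{"api": "play_rows", "payload": {"motion": [[[4.8,1.5,-3.8,0,-0.013,0,1],[4.7,1.5,-3.8,0,-0.013,0,1],[4.7,1.5,-3.9,0,-0.013,0,1],[4.6,1.5,-4.0,0,-0.013,0,1],[4.6,1.5,-4.0,0,-0.013,0,1],[4.6,1.5,-4.1,0,-0.013,0,1],[4.5,1.5,-4.2,0,-0.013,0,1],[4.4,1.5,-4.2,0,-0.013,0,1]]]}}

```text
clock: 2.85
tcp_pos: [0.4743, 0.3283, 0.1331]
ee_rot: [[0.992, 0.004, 0.123], [-0.123, 0.014, 0.992], [0.002, -1.0, 0.015]]
ft_force: [0.1, 0.6, -0.0]
opening: 0.0855
```

```bash
python3 -c "
from h import *
st()
f=cam('wrist'); save(f,'w1.png')
for o in clusters(f,0.045,0.065,(0.3,0.8,0.2,0.5)): print(o)
f=cam('top')
for o in clusters(f,0.045,0.065,(0.4,0.8,0.2,0.5)): print(o)
plan([478,310,43],81.8,1.0)"
```

```text
t 2.85 p [474.3 328.3 133.1] jaw 82.9 down [ 0.004  0.014 -1.   ] F [ 0.1  0.6 -0. ] op 85.5 q [-38.  33.  -1. 117.   0.  30.  44.]
{'n': 4844, 'c': array([340.6, 327.8]), 's': array([40.5, 65.3]), 'a': 33.9, 'z': 0.0556, 'pix': (219, 25), 'mean': array([350.1, 322.4])}
{'n': 6771, 'c': array([491.6, 431.3]), 's': array([99.9, 41. ]), 'a': 5.0, 'z': 0.0557, 'pix': (390, 206), 'mean': array([485.3, 429.9])}
{'n': 6609, 'c': array([476.6, 311.8]), 's': array([40.1, 99.8]), 'a': 82.0, 'z': 0.0558, 'pix': (233, 209), 'mean': array([472.3, 312.6])}
{'n': 2376, 'c': array([571.9, 293.7]), 's': array([60.9, 40.1]), 'a': 1.3, 'z': 0.0558, 'pix': (228, 309), 'mean': array([560.7, 295.1])}
{'n': 338, 'c': array([593.3, 292.8]), 's': array([99.5, 40.3]), 'a': 1.4, 'z': 0.0546, 'pix': (163, 181), 'mean': array([593. , 292.6])}
{'n': 60, 'c': array([516.5, 304.6]), 's': array([40.8, 22.4]), 'a': 80.7, 'z': 0.0552, 'pix': (159, 202), 'mean': array([519.1, 303.1])}
{'n': 167, 'c': array([453., 314.]), 's': array([41.2, 48.8]), 'a': 83.7, 'z': 0.0543, 'pix': (156, 222), 'mean': array([451.7, 312.9])}
dist/row mm 11.2 deg/row 0.07
[[[0.01,1.11,-0.13,-0.0009,0.0006,0.0004,1.0],[0.01,1.11,-0.13,-0.0009,0.0006,0.0004,1.0],[0.01,1.11,-0.13,-0.0009,0.0006,0.0004,1.0],[0.01,1.11,-0.13,-0.0009,0.0006,0.0004,1.0],[0.01,1.11,-0.13,-0.0009,0.0006,0.0004,1.0],[0.01,1.11,-0.13,-0.0009,0.0006,0.0004,1.0],[0.01,1.11,-0.13,-0.0009,0.0006,0.0004,1.0],[0.02,1.11,-0.13,-0.0009,0.0006,0.0004,1.0]]]
```

View pics/w1.png

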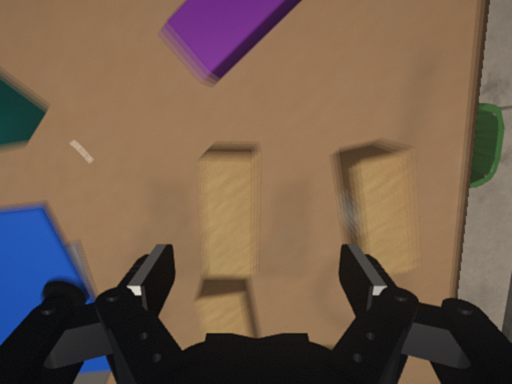

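Call:
{"api": "play_rows", "payload": {"motion": [[[0,1.6,-1.2,0,0,0,1],[0,2.0,-0.4,0,0.01,0,1],[0,2.0,0,0,0,0,1],[0,2.0,0,0,0,0,1],[0,1.2,0,0,0,0,1],[0,0,0,0,0,0,1],[0,0,0,0,0,0,0.2],[0,0,0,0,0,0,0.2]]]}}

```text
clock: 3.95
tcp_pos: [0.4812, 0.3052, 0.0439]
ee_rot: [[0.988, 0.011, 0.154], [-0.154, 0.011, 0.988], [0.009, -1.0, 0.012]]
ft_force: [-0.5, 2.0, 0.8]
opening: 0.0512
```

```bash
python3 -c "
from h import *
st()"
```

```text
t 3.95 p [481.2 305.2  43.9] jaw 81.1 down [ 0.011  0.011 -1.   ] F [-0.5  2.   0.8] op 51.2 q [-37.  41.  -0. 120.   0.  19.  44.]
```

Call:
{"api": "play_rows", "payload": {"motion": [[[0,0,0,0,0,0,0.2],[0,0,0,0,0,0,0.2],[0,0,0,0,0,0,0.2],[0,0,0,0,0,0,0.2],[0,-2,0,0,0,0,0.2],[0,-3,0,0,0,0,0.2],[0,-4,0,0,0,0,0.2],[0,-4,0,0,0,0,0.2]]]}}

```text
clock: 4.95
tcp_pos: [0.4772, 0.3018, 0.1741]
ee_rot: [[0.988, 0.003, 0.154], [-0.154, 0.005, 0.988], [0.002, -1.0, 0.006]]
ft_force: [0.7, -0.3, -0.7]
opening: 0.0391
```

```bash
python3 -c "
from h import *
st(); a=plan([475,54,165],0,0.2,n=8,moving=8)
"
```

```text
t 4.95 p [477.2 301.8 174.1] jaw 81.1 down [ 0.003  0.005 -1.   ] F [ 0.7 -0.3 -0.7] op 39.1 q [-37.  28.  -0. 117.   0.  34.  44.]
dist/row mm 31.0 deg/row 10.14
[[[0.45,0.1,-3.07,-0.0008,0.177,-0.0003,0.2],[0.98,0.1,-2.94,-0.0008,0.177,-0.0003,0.2],[1.48,0.1,-2.72,-0.0008,0.177,-0.0003,0.2],[1.94,0.1,-2.42,-0.0008,0.177,-0.0003,0.2],[2.33,0.11,-2.04,-0.0008,0.177,-0.0003,0.2],[2.66,0.11,-1.59,-0.0008,0.177,-0.0003,0.2],[2.9,0.11,-1.1,-0.0008,0.177,-0.0003,0.2],[3.04,0.11,-0.57,-0.0008,0.177,-0.0003,0.2]]]
```

Call:
{"api": "play_rows", "payload": {"motion": [[[0.5,0,-3.1,0,0.177,0,0.2],[1.0,0,-2.9,0,0.177,0,0.2],[1.5,0,-2.8,0,0.177,0,0.2],[2.0,0,-2.5,0,0.177,0,0.2],[2.4,0,-2.1,0,0.177,0,0.2],[2.7,0,-1.7,0,0.177,0,0.2],[3.0,0,-1.2,0,0.177,0,0.2],[3.1,0,-0.6,0,0.177,0,0.2]]]}}

```text
clock: 5.95
tcp_pos: [0.4699, 0.0456, 0.175]
ee_rot: [[-0.04, 0.01, 0.999], [-0.999, 0.013, -0.04], [-0.014, -1.0, 0.009]]
ft_force: [-0.6, 0.1, -2.0]
opening: 0.0393
```

```bash
python3 -c "
from h import *
st(); a=plan([475,44,95],0,0.2,n=8,moving=6); plan([475,44,67],0,.2,start=a)
"
```

```text
t 5.95 p [469.9  45.6 175. ] jaw -2.3 down [ 0.01   0.013 -1.   ] F [-0.6  0.1 -2. ] op 39.3 q [-27.  24.  22. 129. -20.  29.   8.]
dist/row mm 13.4 deg/row 0.41
[[[0.04,1.33,0.07,-0.0016,-0.0067,-0.0022,0.2],[0.04,1.33,0.08,-0.0016,-0.0067,-0.0022,0.2],[0.04,1.33,0.08,-0.0016,-0.0067,-0.0022,0.2],[0.03,1.33,0.08,-0.0016,-0.0067,-0.0022,0.2],[0.03,1.33,0.08,-0.0016,-0.0067,-0.0022,0.2],[0.03,1.33,0.08,-0.0016,-0.0067,-0.0022,0.2],[0.0,0.0,0.0,0.0,0.0,0.0,0.2],[0.0,0.0,0.0,0.0,0.0,0.0,0.2]]]
dist/row mm 3.5 deg/row 0.0
[[[0.0,0.35,0.0,0.0,0.0,0.0,0.2],[0.0,0.35,0.0,0.0,0.0,0.0,0.2],[0.0,0.35,0.0,0.0,0.0,0.0,0.2],[0.0,0.35,0.0,0.0,0.0,0.0,0.2],[0.0,0.35,0.0,0.0,0.0,0.0,0.2],[0.0,0.35,0.0,0.0,0.0,0.0,0.2],[0.0,0.35,0.0,0.0,0.0,0.0,0.2],[0.0,0.35,0.0,0.0,0.0,0.0,0.2]]]
```

Call:
{"api": "play_rows", "payload": {"motion": [[[0,1.2,0.1,0,-0.007,0,0.2],[0,1.3,0.1,-0.003,-0.007,-0.003,0.2],[0,1.3,0.1,-0.003,-0.007,-0.003,0.2],[0,1.3,0.1,-0.003,-0.007,-0.003,0.2],[0,1.3,0.1,0,-0.007,0,0.2],[0,1.0,0,0,0,0,0.2],[0,0.5,0,0,0,0,0.2],[0,0,0,0,0,0,0.2]]]}}

```text
clock: 6.95
tcp_pos: [0.4755, 0.047, 0.0899]
ee_rot: [[-0.0, -0.001, 1.0], [-1.0, 0.005, -0.0], [-0.005, -1.0, -0.001]]
ft_force: [-0.1, 0.4, -0.4]
opening: 0.0391
```

```bash
python3 -c "
from h import *
st(); f=cam('scene');im=cv2.cvtColor(f['color'],cv2.COLOR_RGB2BGR)[130:260,130:350]
cv2.imwrite('pics/s2.png',cv2.resize(im,None,fx=3.6,fy=3.6,interpolation=cv2.INTER_CUBIC))
plan([475,44,68],0,.2)
"
```

```text
t 6.95 p [475.5  47.   89.9] jaw -0.0 down [-0.001  0.005 -1.   ] F [-0.1  0.4 -0.4] op 39.1 q [-21.  34.  13. 130. -25.  19.  14.]
dist/row mm 2.8 deg/row 0.03
[[[0.04,0.28,-0.01,0.0001,-0.0001,-0.0006,0.2],[0.04,0.28,-0.01,0.0001,-0.0001,-0.0006,0.2],[0.04,0.28,-0.01,0.0001,-0.0001,-0.0006,0.2],[0.04,0.28,-0.01,0.0001,-0.0001,-0.0006,0.2],[0.04,0.28,-0.01,0.0001,-0.0001,-0.0006,0.2],[0.04,0.28,-0.01,0.0001,-0.0001,-0.0006,0.2],[0.04,0.28,-0.01,0.0001,-0.0001,-0.0006,0.2],[0.04,0.28,-0.01,0.0001,-0.0001,-0.0006,0.2]]]
```

View pics/s2.png

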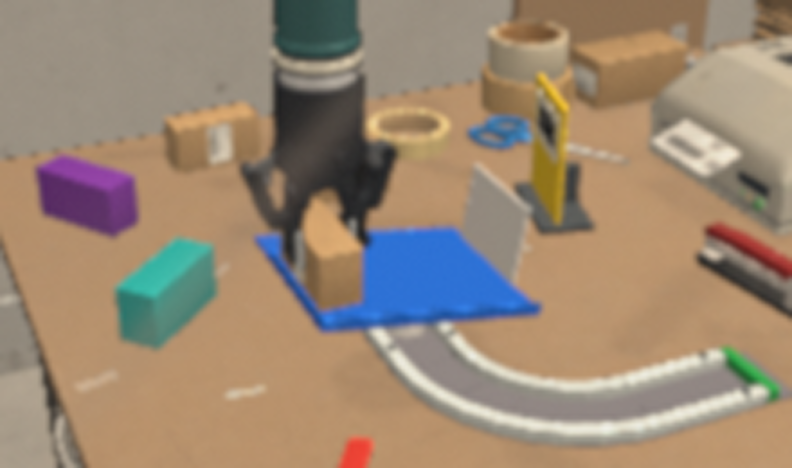

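Call:
{"api": "play_rows", "payload": {"motion": [[[0,0.3,0,0,0,0,0.2],[0,0.4,0,0,0,0,0.2],[0,0.4,0,0,0,0,0.2],[0,0.4,0,0,0,0,0.2],[0,0.4,0,0,0,0,0.2],[0,0.3,0,0,0,0,0.2],[0,0.2,0,0,0,0,0.2],[0,0,0,0,0,0,0.2]]]}}

```text
clock: 8.0
tcp_pos: [0.4741, 0.0472, 0.0667]
ee_rot: [[-0.001, -0.003, 1.0], [-1.0, 0.007, -0.001], [-0.007, -1.0, -0.003]]
ft_force: [-0.6, 0.7, 10.2]
opening: 0.0394
```

```bash
cat >> h.py <<'E'
def deck(n='scene'):
    f=cam(n); W=pts(f)*1000; c=f['color'].astype(int)
    b=(c[...,2]>c[...,0]+60)&(W[...,0]>465)&(W[...,0]<640)&(W[...,1]>-5)&(W[...,1]<150)&(W[...,2]>-10)&(W[...,2]<60)
    P=W[b]; A=np.c_[P[:,:2],np.ones(len(P))]
    for _ in range(4):
        s=np.linalg.lstsq(A,P[:,2],rcond=None)[0]; r=P[:,2]-A@s; k=np.abs(r)<2.5*r.std()+.1; P,A=P[k],A[k]
    print(n,'deck tilt deg',np.degrees(np.arctan(s[:2])).round(2),'z(475/540/600,60)',[round(s@[x,60,1],1) for x in (475,540,600)],len(P))
E
python3 -c "
from h import *
st(); deck(); deck('top')"
```

```text
t 8.0 p [474.1  47.2  66.7] jaw -0.1 down [-0.003  0.007 -1.   ] F [-0.6  0.7 10.2] op 39.4 q [-19.  36.  11. 131. -26.  15.  15.]
scene deck tilt deg [3.62 0.02] z(475/540/600,60) [np.float64(22.5), np.float64(26.6), np.float64(30.4)] 814
top deck tilt deg [3.  0.1] z(475/540/600,60) [np.float64(21.7), np.float64(25.1), np.float64(28.2)] 902
```

Call:
{"api": "play_rows", "payload": {"motion": [[[0,-0.15,0,0,0,0,0.2],[0,-0.05,0,0,0,0,0.65],[0,0,0,0,0,0,0.65],[0,0,0,0,0,0,0.65],[0,-1.5,0,0,0,0,0.65],[0,-3,0,0,0,0,0.65],[0,-4,0,0,0,0,0.65],[0,-3.5,0,0,0,0,0.8]]]}}

```text
clock: 9.1
tcp_pos: [0.4737, 0.0459, 0.1925]
ee_rot: [[-0.002, -0.006, 1.0], [-1.0, 0.006, -0.002], [-0.006, -1.0, -0.006]]
ft_force: [1.0, 0.2, -1.0]
opening: 0.0683
```

```bash
python3 -c "
from h import *
st(); deck(); deck('top')
f=cam('top')
for o in clusters(f,0.045,0.095,(0.43,0.7,-0.1,0.5)): print(o)
a=plan([593,291,150],91.5,1.0)"
```

```text
t 9.1 p [473.7  45.9 192.5] jaw -0.1 down [-0.006  0.006 -1.   ] F [ 1.   0.2 -1. ] op 68.3 q [-29.  23.  24. 127. -18.  33.   8.]
scene deck tilt deg [-0.04  0.08] z(475/540/600,60) [np.float64(25.5), np.float64(25.4), np.float64(25.4)] 786
top deck tilt deg [0.15 0.29] z(475/540/600,60) [np.float64(23.5), np.float64(23.6), np.float64(23.8)] 496
{'n': 107, 'c': array([658.7,  87. ]), 's': array([108. ,   4.3]), 'a': 89.9, 'z': 0.0727, 'pix': (222, 162), 'mean': array([658.6,  85.6])}
{'n': 338, 'c': array([592.9, 292.3]), 's': array([98.8, 40.3]), 'a': 1.5, 'z': 0.0546, 'pix': (163, 181), 'mean': array([593.1, 292.7])}
{'n': 363, 'c': array([493.1, 429.8]), 's': array([99.5, 42.5]), 'a': 6.2, 'z': 0.0547, 'pix': (122, 210), 'mean': array([492.6, 429.3])}
{'n': 65, 'c': array([475. ,  14.1]), 's': array([38.7, 24.4]), 'a': 0.1, 'z': 0.0787, 'pix': (244, 215), 'mean': array([470.4,   9.9])}
dist/row mm 34.4 deg/row 11.45
[[[-3.06,0.56,1.47,-0.0006,-0.1999,-0.0009,1.0],[-2.71,0.55,2.05,-0.0006,-0.1999,-0.0009,1.0],[-2.25,0.55,2.54,-0.0006,-0.1999,-0.0009,1.0],[-1.7,0.55,2.94,-0.0006,-0.1999,-0.0009,1.0],[-1.08,0.54,3.22,-0.0006,-0.1999,-0.0009,1.0],[-0.42,0.54,3.37,-0.0006,-0.1999,-0.0009,1.0],[0.26,0.54,3.39,-0.0006,-0.1999,-0.0009,1.0],[0.92,0.54,3.27,-0.0006,-0.1999,-0.0009,1.0]]]
```

Call:
{"api": "play_rows", "payload": {"motion": [[[-3.1,0.5,1.5,0,-0.185,0,1],[-2.8,0.5,2.0,0,-0.185,0,1],[-2.3,0.5,2.5,0,-0.185,0,1],[-1.9,0.5,2.8,0,-0.185,0,1],[-1.4,0.5,3.1,0,-0.185,0,1],[-0.8,0.5,3.3,0,-0.185,0,1],[-0.2,0.5,3.4,0,-0.185,0,1],[0.4,0.5,3.3,0,-0.185,0,1]]]}}

```text
clock: 10.25
tcp_pos: [0.5788, 0.2975, 0.1456]
ee_rot: [[0.997, -0.017, 0.071], [-0.071, 0.001, 0.997], [-0.017, -1.0, 0.0]]
ft_force: [-0.1, 0.5, 0.4]
opening: 0.0852
```

```bash
python3 -c "
from h import *
st(); 
f=cam('wrist')
for o in clusters(f,0.045,0.065,(0.43,0.7,0.2,0.5)): print(o)
a=plan([593,292.5,45],91.5,1.0,moving=6)"
```

```text
t 10.25 p [578.8 297.5 145.6] jaw 85.9 down [-0.017  0.001 -1.   ] F [-0.1  0.5  0.4] op 85.2 q [-30.  36.  -2. 106.   1.  39.  54.]
{'n': 9547, 'c': array([492.1, 431.5]), 's': array([100.,  42.]), 'a': 5.6, 'z': 0.0556, 'pix': (435, 72), 'mean': array([490. , 428.8])}
{'n': 5746, 'c': array([592.9, 294.2]), 's': array([100.7,  40. ]), 'a': 1.4, 'z': 0.0558, 'pix': (252, 217), 'mean': array([588.3, 294.2])}
dist/row mm 16.9 deg/row 0.86
[[[0.25,1.66,-0.18,-0.0011,-0.0148,-0.0025,1.0],[0.25,1.66,-0.18,-0.0011,-0.0148,-0.0025,1.0],[0.24,1.67,-0.18,-0.0011,-0.0148,-0.0025,1.0],[0.23,1.67,-0.19,-0.0011,-0.0148,-0.0025,1.0],[0.23,1.67,-0.19,-0.0011,-0.0148,-0.0025,1.0],[0.22,1.67,-0.19,-0.0011,-0.0148,-0.0025,1.0],[0.0,0.0,0.0,0.0,0.0,0.0,1.0],[0.0,0.0,0.0,0.0,0.0,0.0,1.0]]]
```

Call:
{"api": "play_rows", "payload": {"motion": [[[0.2,1.5,0,0,-0.02,-0.004,1],[0.3,1.8,-0.1,0,-0.02,-0.004,1],[0.3,1.8,-0.2,0,-0.02,-0.004,1],[0.2,1.8,-0.2,0,-0.02,-0.003,1],[0.2,1.8,-0.2,0,-0.015,0,1],[0.1,1.2,-0.1,0,0,0,1],[0,0,0,0,0,0,1],[0,0,0,0,0,0,0.2]]]}}

```text
clock: 11.3
tcp_pos: [0.5899, 0.2899, 0.0351]
ee_rot: [[0.999, -0.007, -0.033], [0.033, 0.0, 0.999], [-0.007, -1.0, 0.0]]
ft_force: [-0.4, 0.7, 0.2]
opening: 0.0698
```

```bash
python3 -c "
from h import *
st();"
```

```text
t 11.3 p [589.9 289.9  35.1] jaw 91.9 down [-0.007  0.    -1.   ] F [-0.4  0.7  0.2] op 69.8 q [-28.  45.  -3. 107.   3.  28.  59.]
```

Call:
{"api": "play_rows", "payload": {"motion": [[[0,-0.8,0,0,0,0,0.2],[0,0,0,0,0,0,0.2],[0,0,0,0,0,0,0.2],[0,0,0,0,0,0,0.2],[0,0,0,0,0,0,0.2],[0,-3,0,0,0,0,0.2],[0,-4,0,0,0,0,0.2],[0,-5,0,0,0,0,0.2]]]}}

```text
clock: 12.3
tcp_pos: [0.5876, 0.289, 0.1634]
ee_rot: [[0.999, -0.014, -0.034], [0.034, -0.004, 0.999], [-0.014, -1.0, -0.003]]
ft_force: [-0.0, -1.2, -1.4]
opening: 0.0391
```

```bash
python3 -c "
from h import *
st(); a=plan([535,48,170],0,0.2,n=8,moving=8)"
```

```text
t 12.3 p [587.6 289.  163.4] jaw 92.0 down [-0.014 -0.004 -1.   ] F [-0.  -1.2 -1.4] op 39.1 q [-28.  35.  -3. 105.   2.  41.  60.]
dist/row mm 30.9 deg/row 11.5
[[[-0.76,-0.06,-2.99,0.0018,0.2006,-0.0011,0.2],[-0.15,-0.07,-3.08,0.0018,0.2006,-0.0011,0.2],[0.47,-0.07,-3.05,0.0018,0.2006,-0.0011,0.2],[1.06,-0.08,-2.89,0.0018,0.2006,-0.0011,0.2],[1.62,-0.08,-2.62,0.0018,0.2006,-0.0011,0.2],[2.11,-0.08,-2.25,0.0018,0.2006,-0.0011,0.2],[2.52,-0.08,-1.78,0.0018,0.2006,-0.0011,0.2],[2.82,-0.08,-1.25,0.0018,0.2006,-0.0011,0.2]]]
```

Call:
{"api": "play_rows", "payload": {"motion": [[[-0.3,-1.0,-2.9,0.002,0.185,0,0.2],[0,-1.0,-3.0,0.002,0.185,0,0.2],[0.5,-0.5,-3.0,0.002,0.185,0,0.2],[0.9,0,-2.9,0.002,0.185,0,0.2],[1.3,0,-2.8,0.002,0.185,0,0.2],[1.8,0,-2.5,0.002,0.185,0,0.2],[2.2,0,-2.1,0.002,0.185,0,0.2],[2.5,0,-1.8,0.002,0.185,0,0.2]]]}}

```text
clock: 13.3
tcp_pos: [0.5328, 0.0514, 0.1918]
ee_rot: [[0.103, 0.003, 0.995], [-0.995, 0.015, 0.103], [-0.015, -1.0, 0.005]]
ft_force: [-0.3, 0.0, -1.5]
opening: 0.0391
```

```bash
python3 -c "
from h import *
st(); a=plan([535,54,95],0,0.2,n=8,moving=6);"
```

```text
t 13.3 p [532.8  51.4 191.8] jaw 5.9 down [ 0.003  0.015 -1.   ] F [-0.3  0.  -1.5] op 39.1 q [-25.  26.  20. 120. -17.  35.  13.]
dist/row mm 16.1 deg/row 1.0
[[[-0.01,1.61,0.03,-0.0007,0.0172,-0.0025,0.2],[-0.02,1.61,0.03,-0.0007,0.0172,-0.0025,0.2],[-0.02,1.61,0.03,-0.0007,0.0172,-0.0025,0.2],[-0.03,1.61,0.03,-0.0007,0.0172,-0.0025,0.2],[-0.03,1.61,0.04,-0.0007,0.0172,-0.0025,0.2],[-0.04,1.61,0.04,-0.0007,0.0172,-0.0025,0.2],[0.0,0.0,0.0,0.0,0.0,0.0,0.2],[0.0,0.0,0.0,0.0,0.0,0.0,0.2]]]
```

Call:
{"api": "play_rows", "payload": {"motion": [[[0,1.5,0,0,0.015,-0.003,0.2],[0,1.7,0.1,0,0.02,-0.003,0.2],[0,1.7,0.1,0,0.02,-0.003,0.2],[0,1.7,0.1,0,0.02,-0.003,0.2],[0,1.6,0.1,0,0.015,0,0.2],[0,1.4,0,0,0.01,0,0.2],[0,0.8,0,0,0,0,0.2],[0,0,0,0,0,0,0.2]]]}}

```text
clock: 14.3
tcp_pos: [0.5369, 0.0538, 0.0792]
ee_rot: [[0.001, 0.001, 1.0], [-1.0, 0.003, 0.001], [-0.003, -1.0, 0.001]]
ft_force: [-0.1, 0.4, -0.8]
opening: 0.0389
```

```bash
python3 -c "
from h import *
st(); a=plan([537,54,68],0,0.2,n=8,moving=6);deck()"
```

```text
t 14.3 p [536.9  53.8  79.2] jaw 0.1 down [ 0.001  0.003 -1.   ] F [-0.1  0.4 -0.8] op 38.9 q [-21.  37.  15. 123. -24.  22.  13.]
dist/row mm 1.9 deg/row 0.03
[[[-0.0,0.19,0.0,-0.0002,0.0002,-0.0005,0.2],[-0.0,0.19,0.0,-0.0002,0.0002,-0.0005,0.2],[-0.0,0.19,0.0,-0.0002,0.0002,-0.0005,0.2],[-0.0,0.19,0.0,-0.0002,0.0002,-0.0005,0.2],[-0.0,0.19,0.0,-0.0002,0.0002,-0.0005,0.2],[-0.0,0.19,0.0,-0.0002,0.0002,-0.0005,0.2],[0.0,0.0,0.0,0.0,0.0,0.0,0.2],[0.0,0.0,0.0,0.0,0.0,0.0,0.2]]]
scene deck tilt deg [-0.06  0.1 ] z(475/540/600,60) [np.float64(25.6), np.float64(25.5), np.float64(25.5)] 422
```

Call:
{"api": "play_rows", "payload": {"motion": [[[0,0.2,0,0,0,0,0.2],[0,0.3,0,0,0,0,0.2],[0,0.2,0,0,0,0,0.2],[0,0.2,0,0,0,0,0.2],[0,0.1,0,0,0,0,0.2],[0,0,0,0,0,0,0.2],[0,0,0,0,0,0,0.2],[0,0,0,0,0,0,0.2]]]}}

```text
clock: 15.35
tcp_pos: [0.5383, 0.0538, 0.0706]
ee_rot: [[0.001, 0.005, 1.0], [-1.0, 0.004, 0.001], [-0.004, -1.0, 0.005]]
ft_force: [-0.2, 0.4, -2.0]
opening: 0.0391
```

```bash
python3 -c "
from h import *
st(); deck()"
```

```text
t 15.35 p [538.3  53.8  70.6] jaw 0.0 down [ 0.005  0.004 -1.   ] F [-0.2  0.4 -2. ] op 39.1 q [-20.  38.  14. 123. -24.  21.  13.]
scene deck tilt deg [0.08 0.1 ] z(475/540/600,60) [np.float64(25.3), np.float64(25.4), np.float64(25.5)] 376
```

Call:
{"api": "play_rows", "payload": {"motion": [[[0,0.15,0,0,0,0,0.2],[0,0.15,0,0,0,0,0.2],[0,0.05,0,0,0,0,0.2],[0,0,0,0,0,0,0.57],[0,0,0,0,0,0,0.57],[0,0,0,0,0,0,0.57],[0,-1.5,0,0,0,0,0.57],[0,-3,0,0,0,0,0.57]]]}}

```text
clock: 16.4
tcp_pos: [0.5373, 0.0533, 0.1144]
ee_rot: [[0.0, 0.001, 1.0], [-1.0, 0.005, 0.0], [-0.005, -1.0, 0.001]]
ft_force: [-0.3, 0.4, -0.5]
opening: 0.049
```

Call:
{"api": "play_rows", "payload": {"motion": [[[0,-5,0,0,0,0,0.57],[0,-5,0,0,0,0,0.6],[-1.0,0,0,0,0,0,0.8],[-4.5,0,0,0,-0.18,0,1],[-4.5,0,0,0,-0.18,0,1],[-4.0,0,0,0,-0.18,0,1],[-4.0,0,0,0,-0.18,0,1],[-3.0,0,0,0,-0.18,0,1]]]}}

```text
clock: 17.4
tcp_pos: [0.4725, 0.25, 0.2224]
ee_rot: [[0.798, 0.008, 0.603], [-0.603, 0.005, 0.798], [0.003, -1.0, 0.009]]
ft_force: [-0.3, 0.0, -0.1]
opening: 0.0853
```

```bash
python3 -c "
from h import *
st(); deck()
f=cam('top')
for o in clusters(f,0.045,0.095,(0.43,0.7,-0.1,0.5)): print(o)
im=cv2.cvtColor(f['color'],cv2.COLOR_RGB2BGR)[110:285,95:325]
cv2.imwrite('pics/t3.png',cv2.resize(im,None,fx=3.4,fy=3.4,interpolation=cv2.INTER_CUBIC))
a=plan([493,430,130],96,1.0,n=8,moving=8)"
```

```text
t 17.4 p [472.5 250.  222.4] jaw 52.9 down [ 0.008  0.005 -1.   ] F [-0.3  0.  -0.1] op 85.3 q [-40.  23.  10. 119.  -6.  38.  26.]
scene deck tilt deg [-0.15 -0.01] z(475/540/600,60) [np.float64(25.8), np.float64(25.7), np.float64(25.5)] 391
{'n': 108, 'c': array([659. ,  87.1]), 's': array([  3.8, 108.4]), 'a': 0.1, 'z': 0.0708, 'pix': (223, 162), 'mean': array([658.7,  84.6])}
{'n': 382, 'c': array([539.4,  50. ]), 's': array([41.6, 96.2]), 'a': 0.1, 'z': 0.0784, 'pix': (232, 196), 'mean': array([538. ,  49.8])}
{'n': 382, 'c': array([474.8,  51. ]), 's': array([39. , 98.4]), 'a': 0.5, 'z': 0.0783, 'pix': (232, 214), 'mean': array([473.9,  51.1])}
{'n': 51, 'c': array([468.1, 441.3]), 's': array([51.6, 13.6]), 'a': 2.6, 'z': 0.0542, 'pix': (118, 218), 'mean': array([463.8, 442.1])}
dist/row mm 25.3 deg/row 5.38
[[[-1.12,1.17,1.94,-0.0009,-0.0939,0.0004,1.0],[-0.93,1.16,2.04,-0.0009,-0.0939,0.0004,1.0],[-0.74,1.16,2.12,-0.0009,-0.0939,0.0004,1.0],[-0.53,1.16,2.18,-0.0009,-0.0939,0.0004,1.0],[-0.33,1.16,2.22,-0.0009,-0.0939,0.0004,1.0],[-0.12,1.16,2.24,-0.0009,-0.0939,0.0004,1.0],[0.1,1.16,2.25,-0.0009,-0.0939,0.0004,1.0],[0.31,1.15,2.23,-0.0009,-0.0939,0.0004,1.0]]]
```

View pics/t3.png

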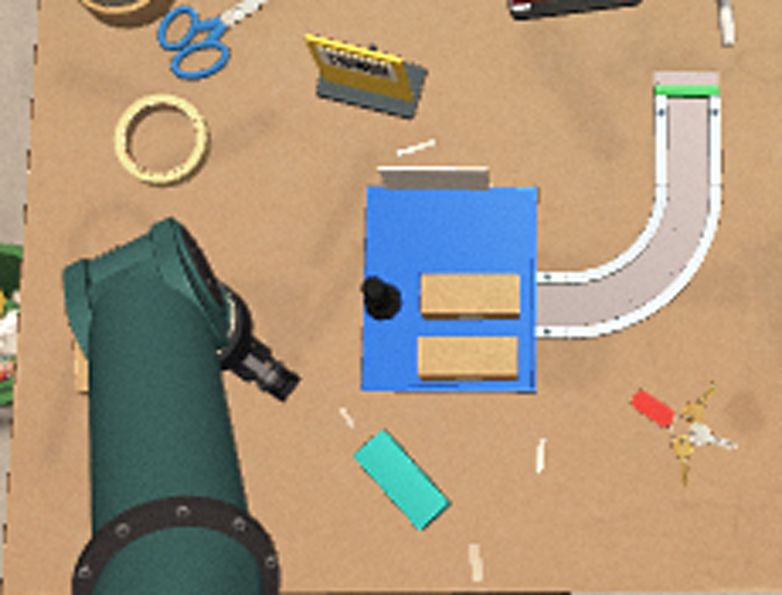

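Call:
{"api": "play_rows", "payload": {"motion": [[[-1.1,1.1,1.9,0,-0.095,0,1],[-0.9,1.1,2.0,0,-0.095,0,1],[-0.8,1.1,2.1,0,-0.095,0,1],[-0.5,1.1,2.2,0,-0.095,0,1],[-0.3,1.1,2.2,0,-0.095,0,1],[-0.1,1.1,2.2,0,-0.095,0,1],[0.1,1.0,2.2,0,-0.095,0,1],[0.3,0.5,1.5,0,-0.06,0,1]]]}}

```text
clock: 18.5
tcp_pos: [0.4942, 0.417, 0.1362]
ee_rot: [[0.997, 0.002, -0.081], [0.081, -0.004, 0.997], [0.002, -1.0, -0.004]]
ft_force: [0.4, 0.0, 0.3]
opening: 0.0851
```

```bash
python3 -c "
from h import *
st(); 
f=cam('wrist')
for o in clusters(f,0.045,0.065,(0.4,0.7,0.3,0.52)): print(o)
a=plan([493,431,45],96,1.0,moving=6)"
```

```text
t 18.5 p [494.2 417.  136.2] jaw 94.7 down [ 0.002 -0.004 -1.   ] F [0.4 0.  0.3] op 85.1 q [-43.  36.  -2. 107.   3.  37.  48.]
{'n': 6571, 'c': array([492.2, 431.7]), 's': array([100.7,  40.3]), 'a': 5.2, 'z': 0.0558, 'pix': (276, 200), 'mean': array([487.4, 431.3])}
dist/row mm 15.3 deg/row 0.2
[[[-0.01,1.51,0.2,0.0003,-0.0034,0.0004,1.0],[-0.01,1.51,0.2,0.0003,-0.0034,0.0004,1.0],[-0.01,1.51,0.2,0.0003,-0.0034,0.0004,1.0],[-0.01,1.52,0.2,0.0003,-0.0034,0.0004,1.0],[-0.01,1.52,0.2,0.0003,-0.0034,0.0004,1.0],[-0.0,1.52,0.2,0.0003,-0.0034,0.0004,1.0],[0.0,0.0,0.0,0.0,0.0,0.0,1.0],[0.0,0.0,0.0,0.0,0.0,0.0,1.0]]]
```

Call:
{"api": "play_rows", "payload": {"motion": [[[0,1.3,0.3,0,-0.003,0,1],[0,1.5,0.3,0,-0.003,0,1],[0,1.5,0.2,0,-0.003,0,1],[0,1.6,0.2,0,-0.003,0,1],[0,1.5,0.1,0,0,0,1],[0,1.0,0,0,0,0,1],[0,0,0,0,0,0,1],[0,0,0,0,0,0,0.2]]]}}

```text
clock: 19.55
tcp_pos: [0.4939, 0.4267, 0.0452]
ee_rot: [[0.996, 0.002, -0.091], [0.091, -0.006, 0.996], [0.001, -1.0, -0.006]]
ft_force: [1.7, 0.5, -0.1]
opening: 0.0698
```

```bash
python3 -c "
from h import *
st();"
```

```text
t 19.55 p [493.9 426.7  45.2] jaw 95.2 down [ 0.002 -0.006 -1.   ] F [ 1.7  0.5 -0.1] op 69.8 q [-44.  44.  -2. 108.   3.  28.  47.]
```

Call:
{"api": "play_rows", "payload": {"motion": [[[0,0.1,0.2,0,0,0,0.2],[0,0,0,0,0,0,0.2],[0,0,0,0,0,0,0.2],[0,0,0,0,0,0,0.2],[0,0,0,0,0,0,0.2],[0,-4,0,0,0,0,0.2],[0,-5,0,0,0,0,0.2],[0,-5,0,0,0,0,0.2]]]}}

```text
clock: 20.55
tcp_pos: [0.4911, 0.4274, 0.1836]
ee_rot: [[0.996, -0.006, -0.091], [0.091, -0.013, 0.996], [-0.007, -1.0, -0.012]]
ft_force: [0.1, 0.8, -1.3]
opening: 0.0394
```

```bash
python3 -c "
from h import *
st(); b=plan([560,260,195],40,0.2,n=8,moving=6); a=plan([599,49,190],0,0.2,n=8,moving=8,start=b)"
```

```text
t 20.55 p [491.1 427.4 183.6] jaw 95.2 down [-0.006 -0.013 -1.   ] F [ 0.1  0.8 -1.3] op 39.4 q [-43.  33.  -2. 105.   2.  43.  48.]
dist/row mm 30.2 deg/row 9.21
[[[0.89,-0.16,-2.89,0.0024,0.1607,-0.0,0.2],[1.34,-0.17,-2.71,0.0024,0.1607,-0.0,0.2],[1.75,-0.17,-2.46,0.0024,0.1607,-0.0,0.2],[2.12,-0.18,-2.14,0.0024,0.1607,-0.0,0.2],[2.44,-0.18,-1.78,0.0024,0.1607,-0.0,0.2],[2.69,-0.19,-1.36,0.0024,0.1607,-0.0,0.2],[0.0,0.0,0.0,0.0,0.0,0.0,0.2],[0.0,0.0,0.0,0.0,0.0,0.0,0.2]]]
dist/row mm 26.8 deg/row 5.0
[[[2.33,0.06,-1.32,0.0,0.0873,0.0,0.2],[2.44,0.06,-1.11,0.0,0.0873,0.0,0.2],[2.53,0.06,-0.9,0.0,0.0873,0.0,0.2],[2.6,0.06,-0.67,0.0,0.0873,0.0,0.2],[2.65,0.06,-0.44,0.0,0.0873,0.0,0.2],[2.67,0.06,-0.21,0.0,0.0873,0.0,0.2],[2.68,0.06,0.02,0.0,0.0873,0.0,0.2],[2.67,0.06,0.26,0.0,0.0873,0.0,0.2]]]
```

Call:
{"api": "play_rows", "payload": {"motion": [[[0.9,-0.3,-2.9,0.002,0.16,0,0.2],[1.4,-0.3,-2.7,0.002,0.16,0,0.2],[1.8,-0.3,-2.5,0.002,0.16,0,0.2],[2.2,-0.2,-2.2,0.002,0.16,0,0.2],[2.5,-0.2,-1.8,0.002,0.16,0,0.2],[2.7,0,-1.4,0.002,0.16,0,0.2],[2.8,0,-1.2,0,0.09,0,0.2],[2.8,0,-1.0,0,0.09,0,0.2]]]}}

```text
clock: 21.55
tcp_pos: [0.5774, 0.1973, 0.202]
ee_rot: [[0.472, 0.005, 0.882], [-0.882, 0.008, 0.472], [-0.005, -1.0, 0.008]]
ft_force: [-0.7, 0.2, -1.4]
opening: 0.039
```

```bash
python3 -c "
from h import *
st(); b=plan([600,48,160],0,0.2,n=8,moving=8)"
```

```text
t 21.55 p [577.4 197.3 202. ] jaw 28.1 down [ 0.005  0.008 -1.   ] F [-0.7  0.2 -1.4] op 39.0 q [-34.  30.  15. 111. -12.  41.  17.]
dist/row mm 19.6 deg/row 3.52
[[[1.78,0.51,-0.64,-0.0008,0.0614,-0.0009,0.2],[1.82,0.51,-0.52,-0.0008,0.0614,-0.0009,0.2],[1.84,0.51,-0.41,-0.0008,0.0614,-0.0009,0.2],[1.87,0.52,-0.3,-0.0008,0.0614,-0.0009,0.2],[1.88,0.52,-0.18,-0.0008,0.0614,-0.0009,0.2],[1.89,0.52,-0.07,-0.0008,0.0614,-0.0009,0.2],[1.89,0.52,0.05,-0.0008,0.0614,-0.0009,0.2],[1.88,0.52,0.17,-0.0008,0.0614,-0.0009,0.2]]]
```

Call:
{"api": "play_rows", "payload": {"motion": [[[1.6,0,-0.6,0,0.06,0,0.2],[1.9,0,-0.5,0,0.06,0,0.2],[2.0,0,-0.4,0,0.06,0,0.2],[2.0,0.4,-0.3,0,0.06,0,0.2],[2.0,1.0,-0.2,0,0.06,0,0.2],[1.9,1.5,-0.1,0,0.06,0,0.2],[1.7,1.5,0,0,0.06,0,0.2],[1.2,1.5,0.1,0,0.05,0,0.2]]]}}

```text
clock: 22.55
tcp_pos: [0.5992, 0.0435, 0.1379]
ee_rot: [[-0.011, 0.005, 1.0], [-1.0, 0.009, -0.011], [-0.009, -1.0, 0.005]]
ft_force: [-1.1, 0.6, -1.5]
opening: 0.0392
```

```bash
python3 -c "
from h import *
st(); b=plan([600.5,48,80],0,0.2,n=8,moving=6)"
```

```text
t 22.55 p [599.2  43.5 137.9] jaw -0.6 down [ 0.005  0.009 -1.   ] F [-1.1  0.6 -1.5] op 39.2 q [-22.  35.  20. 114. -22.  34.  12.]
dist/row mm 9.7 deg/row 0.14
[[[-0.07,0.97,0.02,-0.0008,-0.0018,-0.0014,0.2],[-0.07,0.97,0.02,-0.0008,-0.0018,-0.0014,0.2],[-0.07,0.97,0.02,-0.0008,-0.0018,-0.0014,0.2],[-0.07,0.97,0.02,-0.0008,-0.0018,-0.0014,0.2],[-0.07,0.97,0.02,-0.0008,-0.0018,-0.0014,0.2],[-0.07,0.96,0.02,-0.0008,-0.0018,-0.0014,0.2],[0.0,0.0,0.0,0.0,0.0,0.0,0.2],[0.0,0.0,0.0,0.0,0.0,0.0,0.2]]]
```

Call:
{"api": "play_rows", "payload": {"motion": [[[-0.1,0.7,0,0,-0.002,-0.002,0.2],[-0.1,0.9,0,0,-0.002,-0.002,0.2],[-0.1,1.0,0,0,-0.002,-0.002,0.2],[-0.1,1.0,0,0,-0.002,-0.002,0.2],[-0.1,1.0,0,0,-0.002,0,0.2],[0,0.7,0,0,0,0,0.2],[0,0.2,0,0,0,0,0.2],[0,0,0,0,0,0,0.2]]]}}

```text
clock: 23.55
tcp_pos: [0.599, 0.0513, 0.0774]
ee_rot: [[0.002, 0.002, 1.0], [-1.0, 0.002, 0.002], [-0.002, -1.0, 0.002]]
ft_force: [0.0, -0.4, -0.2]
opening: 0.0392
```

```bash
python3 -c "
from h import *
st(); deck()"
```

```text
t 23.55 p [599.   51.3  77.4] jaw 0.1 down [ 0.002  0.002 -1.   ] F [ 0.  -0.4 -0.2] op 39.2 q [-21.  40.  17. 115. -24.  28.  13.]
scene deck tilt deg [-0.03 -0.06] z(475/540/600,60) [np.float64(25.5), np.float64(25.5), np.float64(25.4)] 143
```

Call:
{"api": "play_rows", "payload": {"motion": [[[0,0.2,0.1,0,0,0,0.2],[0,0.3,0.05,0,0,0,0.2],[0,0.2,0,0,0,0,0.2],[0,0.2,0,0,0,0,0.2],[0,0.05,0,0,0,0,0.2],[0,0,0,0,0,0,0.57],[0,0,0,0,0,0,0.57],[0,0,0,0,0,0,0.57]]]}}

```text
clock: 24.6
tcp_pos: [0.6017, 0.0512, 0.0688]
ee_rot: [[0.002, 0.005, 1.0], [-1.0, 0.002, 0.002], [-0.002, -1.0, 0.005]]
ft_force: [-0.8, 0.5, -0.7]
opening: 0.0486
```

```bash
python3 -c "
from h import *
st(); deck()"
```

```text
t 24.6 p [601.7  51.2  68.8] jaw 0.1 down [ 0.005  0.002 -1.   ] F [-0.8  0.5 -0.7] op 48.6 q [-20.  41.  16. 115. -24.  27.  14.]
scene deck tilt deg [-0.64 -0.01] z(475/540/600,60) [np.float64(26.4), np.float64(25.7), np.float64(25.0)] 110
```

Lift straight up and check the load.

Call:
{"api": "play_rows", "payload": {"motion": [[[0,-1.0,0,0,0,0,0.57],[0,-2.5,0,0,0,0,0.57],[0,-4,0,0,0,0,0.57],[0,-5,0,0,0,0,0.57],[-2,-2,0,0,0,0,0.5],[-4,0,0,0,-0.1,0,0.5],[-4,0,-1,0,-0.15,0,0.5],[-3,0,-1,0,-0.15,0,0.5]]]}}

```text
clock: 25.65
tcp_pos: [0.5723, 0.1754, 0.2245]
ee_rot: [[0.394, 0.013, 0.919], [-0.919, 0.002, 0.394], [0.003, -1.0, 0.013]]
ft_force: [-0.6, 0.3, -0.3]
opening: 0.0425
```

```bash
python3 -c "
from h import *
st(); deck();deck('top')
f=cam('top')
for o in clusters(f,0.04,0.095,(0.43,0.7,-0.1,0.2)): print(o)
im=cv2.cvtColor(f['color'],cv2.COLOR_RGB2BGR)[110:285,95:325]
cv2.imwrite('pics/t4.png',cv2.resize(im,None,fx=3.4,fy=3.4,interpolation=cv2.INTER_CUBIC))
im=cv2.cvtColor(cam('scene')['color'],cv2.COLOR_RGB2BGR)[130:260,130:350]
cv2.imwrite('pics/s4.png',cv2.resize(im,None,fx=3.6,fy=3.6,interpolation=cv2.INTER_CUBIC))
"
```

```text
t 25.65 p [572.3 175.4 224.5] jaw 23.2 down [ 0.013  0.002 -1.   ] F [-0.6  0.3 -0.3] op 42.5 q [-35.  28.  19. 111. -12.  42.  14.]
scene deck tilt deg [-0.3  -0.87] z(475/540/600,60) [np.float64(25.1), np.float64(24.8), np.float64(24.4)] 116
top deck tilt deg [-0.05 -0.08] z(475/540/600,60) [np.float64(24.0), np.float64(24.0), np.float64(23.9)] 916
{'n': 122, 'c': array([658.9,  87.1]), 's': array([108.4,   3.1]), 'a': 89.5, 'z': 0.0678, 'pix': (223, 162), 'mean': array([658.9,  85.5])}
{'n': 411, 'c': array([602.2,  52.2]), 's': array([100.1,  42.4]), 'a': 90.0, 'z': 0.0778, 'pix': (232, 178), 'mean': array([599.8,  51.8])}
{'n': 395, 'c': array([539.2,  49.9]), 's': array([95.9, 40.9]), 'a': 89.9, 'z': 0.0781, 'pix': (233, 196), 'mean': array([537.6,  49.5])}
{'n': 384, 'c': array([475. ,  51.1]), 's': array([39.1, 98.4]), 'a': 0.1, 'z': 0.0784, 'pix': (232, 214), 'mean': array([473.8,  50.7])}
```

View pics/t4.png

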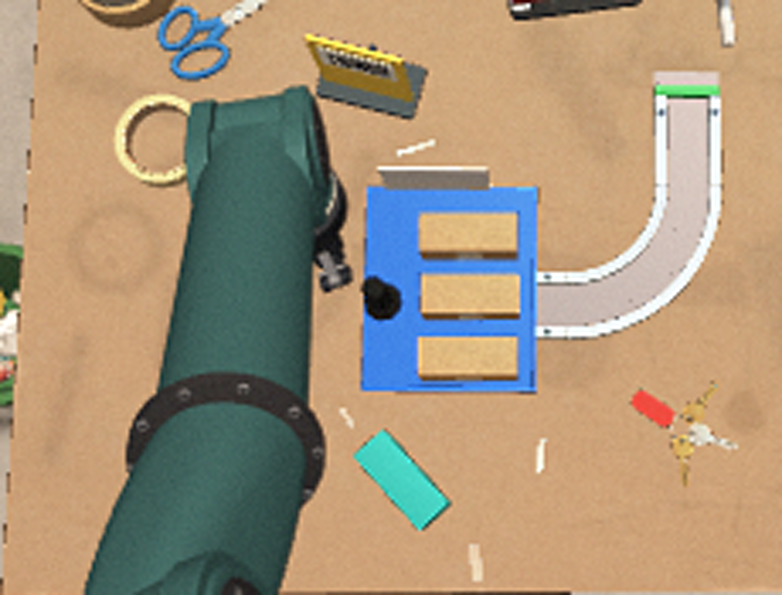

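View pics/s4.png

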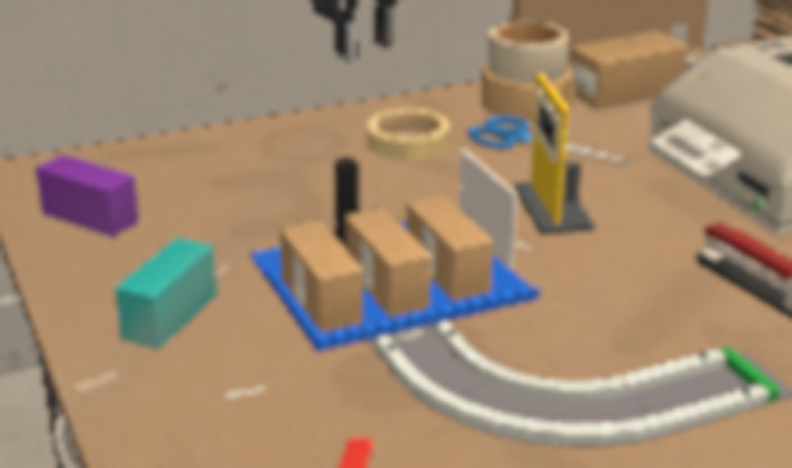

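```bash
python3 -c "
from h import *
f=cam('top')
for n in ('top','scene'):
    f=cam(n)
    for o in clusters(f,0.098,0.125,(0.48,0.6,0.08,0.2),minn=5): print(n,o)
a=plan([537,143,190],-20,0.45,n=8,moving=6); plan([537,143,150],-90,.45,start=a)
"
```

```text
top {'n': 43, 'c': array([539. , 142.6]), 's': array([21.6, 20.8]), 'a': 26.9, 'z': 0.11, 'pix': (204, 194), 'mean': array([538.5, 142.3])}
scene {'n': 42, 'c': array([539.4, 141.9]), 's': array([20.8, 19. ]), 'a': 10.7, 'z': 0.1096, 'pix': (226, 176), 'mean': array([537.8, 139.3])}
dist/row mm 9.5 deg/row 7.11
[[[0.2,0.56,-0.74,-0.0021,0.1241,0.0001,0.45],[0.29,0.56,-0.71,-0.0021,0.1241,0.0001,0.45],[0.38,0.56,-0.67,-0.0021,0.1241,0.0001,0.45],[0.46,0.56,-0.62,-0.0021,0.1241,0.0001,0.45],[0.53,0.56,-0.55,-0.0021,0.1241,0.0001,0.45],[0.6,0.56,-0.48,-0.0021,0.1241,0.0001,0.45],[0.0,0.0,0.0,0.0,0.0,0.0,0.45],[0.0,0.0,0.0,0.0,0.0,0.0,0.45]]]
dist/row mm 5.0 deg/row 8.75
[[[0.0,0.5,0.0,0.0,0.1527,0.0,0.45],[0.0,0.5,0.0,0.0,0.1527,0.0,0.45],[0.0,0.5,0.0,0.0,0.1527,0.0,0.45],[0.0,0.5,0.0,0.0,0.1527,0.0,0.45],[0.0,0.5,0.0,0.0,0.1527,0.0,0.45],[0.0,0.5,0.0,0.0,0.1527,0.0,0.45],[0.0,0.5,0.0,0.0,0.1527,0.0,0.45],[0.0,0.5,0.0,0.0,0.1527,0.0,0.45]]]
```

Post at (539, 142). Go above it turning the jaws along the track.

Call:
{"api": "play_rows", "payload": {"motion": [[[0.2,0.3,-0.7,0,0.12,0,0.45],[0.3,0.3,-0.7,-0.002,0.13,0,0.45],[0.4,0.4,-0.7,-0.002,0.14,0,0.45],[0.5,0.4,-0.6,-0.002,0.15,0,0.45],[0.6,0.4,-0.5,-0.002,0.15,0,0.45],[0.5,0.4,-0.4,-0.002,0.15,0,0.45],[0.3,0.4,-0.1,-0.002,0.15,0,0.45],[0,0.4,0,0,0.15,0,0.45]]]}}

```text
clock: 27.0
tcp_pos: [0.5399, 0.1278, 0.1941]
ee_rot: [[-0.723, 0.006, 0.691], [-0.691, -0.003, -0.723], [-0.002, -1.0, 0.007]]
ft_force: [0.0, -1.1, 0.4]
opening: 0.0382
```

```bash
python3 -c "
from h import *
st(); plan([539,142,150],-90,.45,moving=7)
"
```

```text
t 27.0 p [539.9 127.8 194.1] jaw -46.3 down [ 0.006 -0.003 -1.   ] F [ 0.  -1.1  0.4] op 38.2 q [-45.  31.  37. 118. -29.  39. -35.]
dist/row mm 6.6 deg/row 6.24
[[[-0.13,0.63,-0.16,-0.0008,0.1089,-0.0007,0.45],[-0.11,0.63,-0.17,-0.0008,0.1089,-0.0007,0.45],[-0.09,0.63,-0.18,-0.0008,0.1089,-0.0007,0.45],[-0.07,0.63,-0.19,-0.0008,0.1089,-0.0007,0.45],[-0.05,0.63,-0.2,-0.0008,0.1089,-0.0007,0.45],[-0.03,0.63,-0.2,-0.0008,0.1089,-0.0007,0.45],[-0.01,0.63,-0.2,-0.0008,0.1089,-0.0007,0.45],[0.0,0.0,0.0,0.0,0.0,0.0,0.45]]]
```

Call:
{"api": "play_rows", "payload": {"motion": [[[-0.1,0.3,-0.2,0,0.1,0,0.45],[-0.1,0.5,-0.2,0,0.11,0,0.45],[-0.1,0.6,-0.2,0,0.11,0,0.45],[-0.1,0.6,-0.2,0,0.11,0,0.45],[0,0.6,-0.2,0,0.11,0,0.45],[0,0.5,-0.2,0,0.11,0,0.45],[0,0.3,-0.1,0,0.09,0,0.45],[0,0,0,0,0,0,0.45]]]}}

```text
clock: 28.0
tcp_pos: [0.5431, 0.1304, 0.1604]
ee_rot: [[-1.0, 0.012, -0.025], [0.025, -0.01, -1.0], [-0.012, -1.0, 0.01]]
ft_force: [-0.0, 0.0, -0.5]
opening: 0.0388
```

```bash
python3 -c "
from h import *
st(); f=cam('wrist'); save(f,'w5.png'); 
for o in clusters(f,0.095,0.125,(0.48,0.6,0.08,0.2),minn=5): print(o)
plan([539,142,75],-90,.45,moving=7)
"
```

```text
t 28.0 p [543.1 130.4 160.4] jaw -91.4 down [ 0.012 -0.01  -1.   ] F [-0.   0.  -0.5] op 38.8 q [-50.  38.  47. 120. -42.  40. -67.]
{'n': 1119, 'c': array([538.6, 144.3]), 's': array([23.3, 23.3]), 'a': 87.3, 'z': 0.1118, 'pix': (236, 228), 'mean': array([541.4, 143.5])}
dist/row mm 12.4 deg/row 0.24
[[[0.08,1.22,-0.18,-0.0014,-0.0035,-0.0018,0.45],[0.08,1.22,-0.18,-0.0014,-0.0035,-0.0018,0.45],[0.07,1.22,-0.17,-0.0014,-0.0035,-0.0018,0.45],[0.07,1.22,-0.17,-0.0014,-0.0035,-0.0018,0.45],[0.07,1.22,-0.17,-0.0014,-0.0035,-0.0018,0.45],[0.07,1.22,-0.17,-0.0014,-0.0035,-0.0018,0.45],[0.06,1.22,-0.17,-0.0014,-0.0035,-0.0018,0.45],[0.0,0.0,0.0,0.0,0.0,0.0,0.45]]]
```

View pics/w5.png

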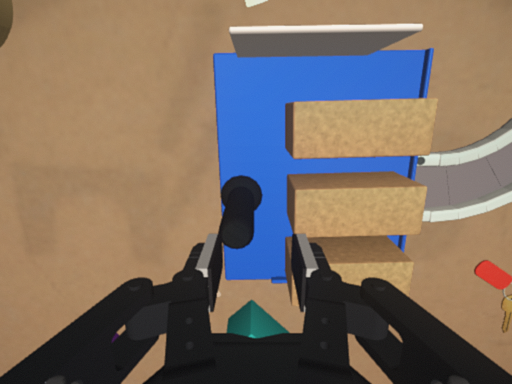

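Call:
{"api": "play_rows", "payload": {"motion": [[[0.2,0,-0.7,-0.003,-0.004,-0.004,0.45],[0.2,0,-0.6,-0.003,-0.004,-0.004,0.45],[0.1,0.8,-0.2,-0.003,-0.004,-0.004,0.45],[0,1.6,0,0,-0.004,0,0.45],[0,2.0,0,0,0,0,0.45],[0,2.0,0,0,0,0,0.45],[0,1.4,0,0,0,0,0.45],[0,0.3,0,0,0,0,0.45]]]}}

```text
clock: 29.05
tcp_pos: [0.5381, 0.146, 0.074]
ee_rot: [[-1.0, -0.001, -0.005], [0.005, 0.0, -1.0], [0.001, -1.0, -0.0]]
ft_force: [0.3, 0.8, 0.4]
opening: 0.0386
```

```bash
python3 -c "
from h import *
st(); f=cam('wrist'); save(f,'w6.png'); 
"
```

```text
t 29.05 p [538.1 146.   74. ] jaw -90.3 down [-0.001  0.    -1.   ] F [0.3 0.8 0.4] op 38.6 q [-45.  44.  37. 121. -51.  32. -60.]
```

View pics/w6.png

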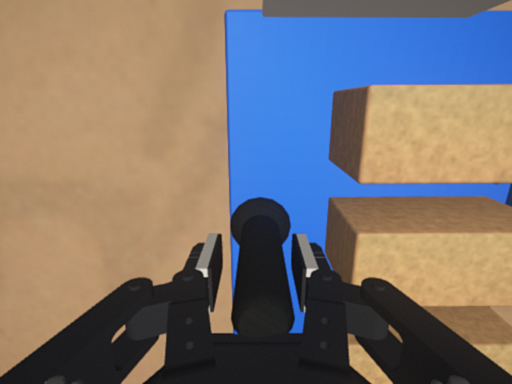

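Call:
{"api": "play_rows", "payload": {"motion": [[[0,0,0,0,0,0,0.1],[0,0,0,0,0,0,0.1],[0,0,0,0,0,0,0.1],[0,0,0,0,0,0,0.1],[0,0,0,0,0,0,0.1],[0,0,0,0,0,0,0.1],[0,0,0,0,0,0,0.1],[0,0,0,0,0,0,0.1]]]}}

```text
clock: 30.1
tcp_pos: [0.5386, 0.1452, 0.0749]
ee_rot: [[-1.0, 0.001, -0.006], [0.006, -0.001, -1.0], [-0.001, -1.0, 0.001]]
ft_force: [0.3, -1.2, -4.5]
opening: 0.0224
```

```bash
cat > push.py <<'E'
from h import *
import sys
from scipy.optimize import brentq
G=np.array([537.5,-49.5]); YAW=np.radians(-0.5)
Rg=np.array([[np.cos(YAW),-np.sin(YAW)],[np.sin(YAW),np.cos(YAW)]])
L1=175;LA=130*np.pi/2
def c(s): # centreline point at arclength s from black stop
    if s<L1: return np.array([0,175-s])
    if s<L1+LA:
        a=(s-L1)/130; return np.array([130-130*np.cos(a),-130*np.sin(a)])
    return np.array([130+s-L1-LA,-130.])
def pose(sf): # front foot arclength -> tray origin, heading, post (world mm)
    f=c(sf); sr=brentq(lambda s:np.linalg.norm(c(s)-f)-90,sf-100,sf-89.9) if True else 0
    r=c(sr); d=(f-r)/90; o=(f+r)/2; p=o-85*d
    return G+Rg@o,np.degrees(np.arctan2(d[1],d[0])+YAW),G+Rg@p
SF=np.arange(110,379.2+LA*0,1.0)
def table(): return [(s,*pose(s)) for s in np.arange(110,L1+LA+80.01,0.5)]
T=table()
def nearest(xy):
    return int(np.argmin([np.linalg.norm(t[3]-xy) for t in T]))
def track(adv,n=8,moving=7,z=74,g=0.1):
    s=env.read_state(); p=np.array(s['tcp_pos'])*1000; R=np.array(s['ee_rot'])
    i=nearest(p[:2]); s0=T[i][0]; print('sf now',s0,'dev',np.round(p[:2]-T[i][3],1),'heading',round(T[i][2],1),'end sf',T[-1][0])
    rows=[]
    for k in range(moving):
        sf=min(s0+adv*(k+1)/moving,T[-1][0]); o,h,q=pose(sf)
        tp=np.array([*q,z]); tR=Rdown(h)
        t=R.T@(tp-p)/10; rv=Ro.from_matrix(R.T@tR).as_rotvec()
        rows.append([*np.round(t,2).tolist(),*np.round(rv,3).tolist(),g]); p,R=tp,tR
    rows+= [[0,0,0,0,0,0,g]]*(n-moving)
    for r in rows: print(r)
E
python3 -c "
from push import *
st(); track(60); print(pose(175+204.2+35+45-0.0)); print(T[0],T[-1])"
```

```text
t 30.1 p [538.6 145.2  74.9] jaw -90.3 down [ 0.001 -0.001 -1.   ] F [ 0.3 -1.2 -4.5] op 22.4 q [-45.  44.  37. 121. -51.  32. -60.]
sf now 110.5 dev [-0.6  0.2] heading -90.5 end sf 459.0
[-0.06, 0.09, 0.88, -0.001, 0.003, -0.001, 0.1]
[0.0, 0.0, 0.86, 0.0, 0.0, 0.0, 0.1]
[0.0, 0.0, 0.86, 0.0, 0.0, 0.0, 0.1]
[0.0, 0.0, 0.86, 0.0, 0.0, 0.0, 0.1]
[0.0, 0.0, 0.86, 0.0, 0.0, 0.0, 0.1]
[0.0, 0.0, 0.86, 0.0, 0.0, 0.0, 0.1]
[0.0, 0.0, 0.86, 0.0, 0.0, 0.0, 0.1]
[0, 0, 0, 0, 0, 0, 0.1]
(array([ 701.35783949, -180.74221147]), np.float64(-0.7453502940599191), array([ 616.36503163, -179.63649324]))
(np.float64(110.0), array([538.4599189 ,  60.49581154]), np.float64(-90.5), array([539.20167442, 145.492575  ])) (np.float64(459.0), array([ 701.15794914, -180.73267456]), np.float64(-0.7552717278544466), array([ 616.16533403, -179.61223884]))
```

Call:
{"api": "play_rows", "payload": {"motion": [[[0,0,0.5,0,0,0,0.1],[0,0,0.8,0,0,0,0.1],[0,0,0.9,0,0,0,0.1],[0,0,0.9,0,0,0,0.1],[0,0,0.9,0,0,0,0.1],[0,0,0.9,0,0,0,0.1],[0,0,0.8,0,0,0,0.1],[0,0,0.3,0,0,0,0.1]]]}}

```text
clock: 31.1
tcp_pos: [0.5381, 0.0836, 0.075]
ee_rot: [[-1.0, -0.0, -0.003], [0.003, 0.003, -1.0], [0.0, -1.0, -0.003]]
ft_force: [0.2, 1.9, -1.8]
opening: 0.0225
```

```bash
python3 -c "
from push import *
st(); track(60,moving=8)"
```

```text
t 31.1 p [538.1  83.6  75. ] jaw -90.2 down [-0.     0.003 -1.   ] F [ 0.2  1.9 -1.8] op 22.5 q [-38.  43.  36. 123. -51.  31. -53.]
sf now 172.0 dev [-0.6  0.1] heading -90.5 end sf 459.0
[-0.05, 0.1, 0.76, 0.003, 0.005, 0.0, 0.1]
[0.02, 0.0, 0.75, 0.0, -0.005, 0.0, 0.1]
[0.04, 0.0, 0.75, 0.0, -0.01, 0.0, 0.1]
[0.07, 0.0, 0.74, 0.0, -0.015, 0.0, 0.1]
[0.1, 0.0, 0.74, 0.0, -0.02, 0.0, 0.1]
[0.13, 0.0, 0.73, 0.0, -0.024, 0.0, 0.1]
[0.17, 0.0, 0.73, 0.0, -0.029, 0.0, 0.1]
[0.21, 0.0, 0.72, 0.0, -0.033, 0.0, 0.1]
```

Pushing goes smoothly (2 N). Into the bend.

Call:
{"api": "play_rows", "payload": {"motion": [[[0,0,0.6,0,0.003,0,0.1],[0.02,0,0.75,0,-0.005,0,0.1],[0.04,0,0.75,0,-0.01,0,0.1],[0.07,0,0.75,0,-0.015,0,0.1],[0.1,0,0.75,0,-0.02,0,0.1],[0.13,0,0.73,0,-0.024,0,0.1],[0.17,0,0.73,0,-0.03,0,0.1],[0.2,0,0.5,0,-0.03,0,0.1]]]}}

```text
clock: 32.1
tcp_pos: [0.5309, 0.0242, 0.0749]
ee_rot: [[-0.991, -0.002, 0.136], [-0.136, 0.004, -0.991], [0.002, -1.0, -0.004]]
ft_force: [-1.0, 3.6, 0.7]
opening: 0.0229
```

```bash
python3 -c "
from push import *
st(); track(64,moving=8)"
```

```text
t 32.1 p [530.9  24.2  74.9] jaw -82.2 down [-0.002  0.004 -1.   ] F [-1.   3.6  0.7] op 22.9 q [-30.  41.  32. 124. -49.  28. -41.]
sf now 232.5 dev [-1.6  0.6] heading -82.5 end sf 459.0
[0.12, 0.09, 0.85, 0.004, -0.035, 0.001, 0.1]
[0.32, 0.0, 0.76, 0.0, -0.046, 0.0, 0.1]
[0.38, 0.0, 0.76, 0.0, -0.052, 0.0, 0.1]
[0.44, 0.0, 0.76, 0.0, -0.057, 0.0, 0.1]
[0.5, 0.0, 0.77, 0.0, -0.061, 0.0, 0.1]
[0.5, 0.0, 0.77, 0.0, -0.062, 0.0, 0.1]
[0.5, 0.0, 0.77, 0.0, -0.062, 0.0, 0.1]
[0.5, 0.0, 0.77, 0.0, -0.062, 0.0, 0.1]
```

Call:
{"api": "play_rows", "payload": {"motion": [[[0.12,0,0.8,0.002,-0.035,0,0.1],[0.3,0,0.76,0,-0.045,0,0.1],[0.36,0,0.76,0,-0.05,0,0.1],[0.42,0,0.76,0,-0.057,0,0.1],[0.5,0,0.77,0,-0.061,0,0.1],[0.5,0,0.77,0,-0.062,0,0.1],[0.5,0,0.77,0,-0.062,0,0.1],[0.4,0,0.6,0,-0.05,0,0.1]]]}}

```text
clock: 33.1
tcp_pos: [0.5153, -0.0456, 0.0752]
ee_rot: [[-0.836, -0.006, 0.548], [-0.548, 0.005, -0.836], [0.003, -1.0, -0.008]]
ft_force: [0.8, 3.5, -1.1]
opening: 0.0224
```

```bash
python3 -c "
from push import *
st(); track(64,moving=8)"
```

```text
t 33.1 p [515.3 -45.6  75.2] jaw -56.7 down [-0.006  0.005 -1.   ] F [ 0.8  3.5 -1.1] op 22.4 q [-17.  39.  24. 126. -40.  24. -16.]
sf now 297.0 dev [-3.6  0.3] heading -57.0 end sf 459.0
[0.22, 0.12, 0.98, 0.008, -0.057, 0.003, 0.1]
[0.5, 0.0, 0.77, 0.0, -0.062, 0.0, 0.1]
[0.5, 0.0, 0.77, 0.0, -0.062, 0.0, 0.1]
[0.5, 0.0, 0.77, 0.0, -0.062, 0.0, 0.1]
[0.5, 0.0, 0.77, 0.0, -0.062, 0.0, 0.1]
[0.5, 0.0, 0.77, 0.0, -0.062, 0.0, 0.1]
[0.5, 0.0, 0.77, 0.0, -0.062, 0.0, 0.1]
[0.5, 0.0, 0.77, 0.0, -0.062, 0.0, 0.1]
```

Call:
{"api": "play_rows", "payload": {"motion": [[[0.25,0,0.9,0.004,-0.058,0,0.1],[0.45,0,0.77,0,-0.062,0,0.1],[0.45,0,0.77,0,-0.062,0,0.1],[0.45,0,0.77,0,-0.062,0,0.1],[0.5,0,0.77,0,-0.062,0,0.1],[0.5,0,0.77,0,-0.062,0,0.1],[0.5,0,0.77,0,-0.062,0,0.1],[0.4,0,0.6,0,-0.05,0,0.1]]]}}

```text
clock: 34.1
tcp_pos: [0.5303, -0.117, 0.0751]
ee_rot: [[-0.471, -0.007, 0.882], [-0.882, 0.003, -0.471], [0.001, -1.0, -0.007]]
ft_force: [-1.0, 4.5, 0.1]
opening: 0.0225
```

```bash
python3 -c "
from push import *
st(); track(64,moving=8)
f=cam('top');im=cv2.cvtColor(f['color'],cv2.COLOR_RGB2BGR)[110:285,155:385]
cv2.imwrite('pics/t5.png',cv2.resize(im,None,fx=3.4,fy=3.4,interpolation=cv2.INTER_CUBIC))"
```

```text
t 34.1 p [ 530.3 -117.    75.1] jaw -28.1 down [-0.007  0.003 -1.   ] F [-1.   4.5  0.1] op 22.5 q [ -5.  38.  18. 122. -28.  24.   7.]
sf now 360.0 dev [-3.5 -1.4] heading -29.2 end sf 459.0
[0.23, 0.1, 0.99, 0.007, -0.042, 0.001, 0.1]
[0.5, 0.0, 0.77, 0.0, -0.062, 0.0, 0.1]
[0.5, 0.0, 0.77, 0.0, -0.061, 0.0, 0.1]
[0.48, 0.0, 0.78, 0.0, -0.056, 0.0, 0.1]
[0.46, 0.0, 0.79, 0.0, -0.051, 0.0, 0.1]
[0.43, 0.0, 0.8, 0.0, -0.046, 0.0, 0.1]
[0.39, 0.0, 0.8, 0.0, -0.04, 0.0, 0.1]
[0.35, 0.0, 0.8, 0.0, -0.035, 0.0, 0.1]
```

View pics/t5.png

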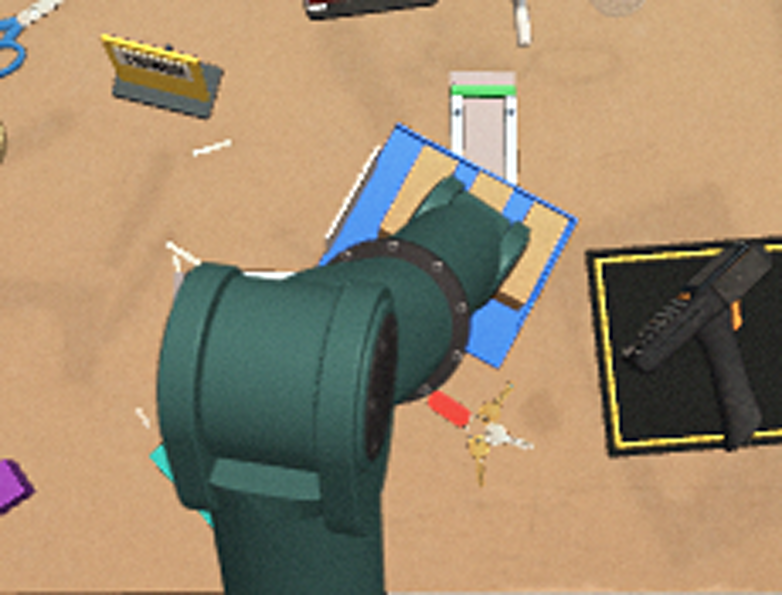

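Call:
{"api": "play_rows", "payload": {"motion": [[[0.25,0,0.9,0.004,-0.04,0,0.1],[0.5,0,0.77,0.002,-0.06,0,0.1],[0.5,0,0.77,0,-0.06,0,0.1],[0.48,0,0.78,0,-0.056,0,0.1],[0.46,0,0.8,0,-0.05,0,0.1],[0.43,0,0.8,0,-0.046,0,0.1],[0.4,0,0.8,0,-0.04,0,0.1],[0.3,0,0.6,0,-0.03,0,0.1]]]}}

```text
clock: 35.15
tcp_pos: [0.5736, -0.1674, 0.075]
ee_rot: [[-0.092, -0.011, 0.996], [-0.996, 0.006, -0.092], [-0.005, -1.0, -0.011]]
ft_force: [-5.0, 3.6, 3.9]
opening: 0.0231
```

```bash
python3 -c "
from push import *
st(); track(36,moving=8)"
```

```text
t 35.15 p [ 573.6 -167.4   75. ] jaw -5.3 down [-0.011  0.006 -1.   ] F [-5.   3.6  3.9] op 23.1 q [  3.  40.  13. 115. -18.  28.  24.]
sf now 417.5 dev [-2.  -2.7] heading -7.2 end sf 459.0
[-0.07, 0.1, 0.62, 0.011, 0.014, -0.005, 0.1]
[0.19, 0.0, 0.45, 0.0, -0.018, 0.0, 0.1]
[0.17, 0.0, 0.45, 0.0, -0.016, 0.0, 0.1]
[0.16, 0.0, 0.45, 0.0, -0.014, 0.0, 0.1]
[0.14, 0.0, 0.45, 0.0, -0.012, 0.0, 0.1]
[0.12, 0.0, 0.45, 0.0, -0.011, 0.0, 0.1]
[0.1, 0.0, 0.45, 0.0, -0.009, 0.0, 0.1]
[0.08, 0.0, 0.45, 0.0, -0.007, 0.0, 0.1]
```

Call:
{"api": "play_rows", "payload": {"motion": [[[0,0,0.5,0.006,0.01,0,0.1],[0.1,0,0.5,0.003,-0.015,-0.002,0.1],[0.15,0,0.5,0,-0.015,-0.002,0.1],[0.15,0,0.5,0,-0.014,0,0.1],[0.12,0,0.5,0,-0.012,0,0.1],[0.12,0,0.5,0,-0.01,0,0.1],[0.1,0,0.5,0,-0.01,0,0.1],[0.05,0,0.4,0,-0.008,0,0.1]]]}}

```text
clock: 36.15
tcp_pos: [0.6068, -0.1802, 0.0752]
ee_rot: [[-0.013, -0.013, 1.0], [-1.0, 0.001, -0.013], [-0.001, -1.0, -0.013]]
ft_force: [-6.1, 3.1, 5.5]
opening: 0.0229
```

```bash
python3 -c "
from push import *
st(); track(6,moving=8)"
```

```text
t 36.15 p [ 606.8 -180.2   75.2] jaw -0.8 down [-0.013  0.001 -1.   ] F [-6.1  3.1  5.5] op 22.9 q [  4.  42.  13. 110. -16.  31.  27.]
sf now 450.0 dev [-0.4 -2.1] heading -1.4 end sf 459.0
[-0.2, 0.12, 0.11, 0.013, 0.01, -0.001, 0.1]
[0.01, 0.0, 0.08, 0.0, -0.001, 0.0, 0.1]
[0.01, 0.0, 0.08, 0.0, -0.001, 0.0, 0.1]
[0.01, 0.0, 0.08, 0.0, -0.001, 0.0, 0.1]
[0.01, 0.0, 0.08, 0.0, -0.001, 0.0, 0.1]
[0.01, 0.0, 0.08, 0.0, -0.001, 0.0, 0.1]
[0.01, 0.0, 0.08, 0.0, -0.001, 0.0, 0.1]
[0.01, 0.0, 0.08, 0.0, -0.001, 0.0, 0.1]
```

Call:
{"api": "play_rows", "payload": {"motion": [[[-0.1,0,0.3,0.005,0,0,0.1],[0,0,0.3,0.003,0,0,0.1],[0,0,0.25,0.003,0,0,0.1],[0,0,0.25,0,0,0,0.1],[0,0,0.2,0,0,0,0.1],[0,0,0.2,0,0,0,0.1],[0,0,0.2,0,0,0,0.1],[0,0,0.2,0,0,0,0.1]]]}}

```text
clock: 37.15
tcp_pos: [0.616, -0.181, 0.0758]
ee_rot: [[-0.013, -0.021, 1.0], [-1.0, 0.003, -0.013], [-0.003, -1.0, -0.021]]
ft_force: [-8.8, 2.6, 8.9]
opening: 0.0227
```

```bash
python3 -c "
from push import *
st(); track(6,moving=8)
f=cam('scene');im=cv2.cvtColor(f['color'],cv2.COLOR_RGB2BGR)[130:280,180:400]
cv2.imwrite('pics/s6.png',cv2.resize(im,None,fx=3.6,fy=3.6,interpolation=cv2.INTER_CUBIC))
f=cam('top');W=pts(f)*1000;c=f['color'].astype(int)
k=(W[...,0]>560)&(W[...,0]<760)&(W[...,1]>-90)&(W[...,1]<-30)&(W[...,2]>45)&(W[...,2]<115); P=W[k]; print('plate',len(P),np.percentile(P,[1,5,50,95,99],axis=0).round(1).tolist())
g=(c[...,1]>c[...,0]+50)&(c[...,1]>c[...,2]+40)&(W[...,0]>740)&(W[...,0]<800)&(W[...,1]>-250)&(W[...,1]<-100); print('green',W[g].min(0).round(1),W[g].max(0).round(1))
b=(c[...,2]>c[...,0]+60)&(W[...,0]>560)&(W[...,0]<820)&(W[...,1]>-300)&(W[...,1]<-50)&(W[...,2]>15)&(W[...,2]<45); print('blue',np.percentile(W[b],[0,1,99,100],axis=0).round(1).tolist())
"
```

```text
t 37.15 p [ 616.  -181.    75.8] jaw -0.7 down [-0.021  0.003 -1.   ] F [-8.8  2.6  8.9] op 22.7 q [  4.  42.  13. 109. -16.  32.  26.]
sf now 459.0 dev [-0.1 -1.4] heading -0.8 end sf 459.0
[-0.14, 0.18, 0.02, 0.021, 0.0, -0.003, 0.1]
[0.0, 0.0, 0.0, 0.0, 0.0, 0.0, 0.1]
[0.0, 0.0, 0.0, 0.0, 0.0, 0.0, 0.1]
[0.0, 0.0, 0.0, 0.0, 0.0, 0.0, 0.1]
[0.0, 0.0, 0.0, 0.0, 0.0, 0.0, 0.1]
[0.0, 0.0, 0.0, 0.0, 0.0, 0.0, 0.1]
[0.0, 0.0, 0.0, 0.0, 0.0, 0.0, 0.1]
[0.0, 0.0, 0.0, 0.0, 0.0, 0.0, 0.1]
plate 54 [[618.0, -60.8, 48.0], [618.8, -59.9, 58.1], [663.0, -59.2, 99.3], [716.1, -57.0, 106.2], [722.9, -56.8, 108.8]]Traceback (most recent call last):
  File "<string>", line 8, in <module>
    g=(c[...,1]>c[...,0]+50)&(c[...,1]>c[...,2]+40)&(W[...,0]>740)&(W[...,0]<800)&(W[...,1]>-250)&(W[...,1]<-100); print('green',W[g].min(0).round(1),W[g].max(0).round(1))
                                                                                                                                 ~~~~~~~~^^^
    return umr_minimum(a, axis, None, out, keepdims, initial, where)
ValueError: zero-size array to reduction operation minimum which has no identity
```

View pics/s6.png

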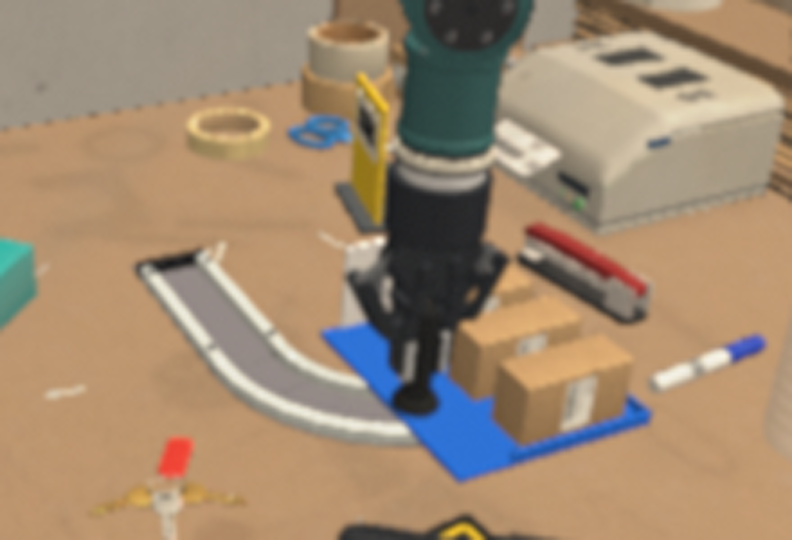

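Call:
{"api": "play_rows", "payload": {"motion": [[[0,0.1,0.3,0.005,0,0,0.1],[0,0.1,0.4,0.005,0,0,0.1],[0,0,0.4,0.005,0,0,0.1],[0,0,0.4,0,0,0,0.1],[0,0,0.4,0,0,0,0.1],[0,0,0,0,0,0,0.1],[0,0,0,0,0,0,0.1],[0,0,0,0,0,0,0.1]]]}}

```text
clock: 38.25
tcp_pos: [0.6173, -0.1814, 0.0786]
ee_rot: [[-0.014, -0.035, 0.999], [-1.0, 0.012, -0.014], [-0.011, -0.999, -0.035]]
ft_force: [-4.4, 0.9, 1.3]
opening: 0.0228
```

```bash
python3 -c "
from push import *
st()"
```

```text
t 38.25 p [ 617.3 -181.4   78.6] jaw -0.8 down [-0.035  0.012 -0.999] F [-4.4  0.9  1.3] op 22.8 q [  4.  42.  13. 108. -16.  34.  26.]
```

Call:
{"api": "play_rows", "payload": {"motion": [[[0,0,0,0,0,0,0.1],[0,0,0,0,0,0,0.42],[0,0,0,0,0,0,0.42],[0,0,0,0,0,0,0.42],[0,-1.5,0,0,0,0,0.42],[0,-3,0,0,0,0,0.42],[0,-5,0,0,0,0,0.42],[0,-5,0,0,0,0,0.42]]]}}

```text
clock: 39.25
tcp_pos: [0.624, -0.1842, 0.2262]
ee_rot: [[-0.016, -0.034, 0.999], [-1.0, 0.009, -0.016], [-0.009, -0.999, -0.034]]
ft_force: [0.9, 0.1, 0.3]
opening: 0.036
```

Call:
{"api": "play_rows", "payload": {"motion": [[[0,-3,-1,0,0,0,1],[1,0,-4,0,0,0,1],[2,0,-4,0,0,0,1],[3,0,-4,0,0,0,1],[4,0,-2,0,0,0,1],[4,0,0,0,0,0,1],[3,0,0,0,0,0,1],[2,0,0,0,0,0,1]]]}}

```text
clock: 40.25
tcp_pos: [0.4738, -0.3781, 0.2759]
ee_rot: [[-0.014, -0.006, 1.0], [-1.0, 0.002, -0.014], [-0.002, -1.0, -0.006]]
ft_force: [0.3, -0.3, 0.7]
opening: 0.0851
```

```bash
python3 -c "
from push import *
st()
f=cam('top');W=pts(f)*1000;c=f['color'].astype(int)
save(f,'t7.png')
for o in clusters(f,0.04,0.13,(0.43,0.82,-0.32,-0.03)): print(o)
for o in clusters(f,0.012,0.13,(0.35,0.7,-0.55,-0.3)): print(o)
b=(c[...,2]>c[...,0]+60)&(W[...,0]>560)&(W[...,0]<820)&(W[...,1]>-320)&(W[...,1]<-50)&(W[...,2]>15)&(W[...,2]<45); print('blue',np.percentile(W[b],[0,1,99,100],axis=0).round(1).tolist())
P=W[b];A=np.c_[P[:,:2],np.ones(len(P))];s=np.linalg.lstsq(A,P[:,2],rcond=None)[0];print('tilt',np.degrees(s[:2]))
"
```

```text
t 40.25 p [ 473.8 -378.1  275.9] jaw -0.8 down [-0.006  0.002 -1.   ] F [ 0.3 -0.3  0.7] op 85.1 q [ 19.  25.  21. 107. -11.  50.  45.]
{'n': 359, 'c': array([ 706.1, -118.3]), 's': array([ 39.8, 100.2]), 'a': 89.8, 'z': 0.0782, 'pix': (281, 149), 'mean': array([ 702.7, -118.1])}
{'n': 389, 'c': array([ 708.2, -180.7]), 's': array([ 40.7, 102.4]), 'a': 88.8, 'z': 0.078, 'pix': (299, 148), 'mean': array([ 705.3, -179.8])}
{'n': 386, 'c': array([ 706.4, -244.6]), 's': array([102. ,  40.4]), 'a': 0.1, 'z': 0.0783, 'pix': (317, 149), 'mean': array([ 702.6, -242.4])}
{'n': 62, 'c': array([672. , -58.5]), 's': array([108.7,   4. ]), 'a': 0.6, 'z': 0.0961, 'pix': (264, 159), 'mean': array([664. , -58.5])}
{'n': 69, 'c': array([ 615.2, -179.5]), 's': array([21.7, 21.2]), 'a': 1.2, 'z': 0.1064, 'pix': (300, 173), 'mean': array([ 611.8, -179.2])}
{'n': 63, 'c': array([ 678.7, -549. ]), 's': array([42.6,  4.8]), 'a': 5.9, 'z': 0.0522, 'pix': (401, 156), 'mean': array([ 683.5, -548.4])}
{'n': 876, 'c': array([ 520.4, -404.7]), 's': array([121.9, 173.1]), 'a': 62.7, 'z': 0.0636, 'pix': (361, 204), 'mean': array([ 509.5, -392. ])}
blue [[596.3, -275.3, 15.5], [597.4, -273.2, 17.1], [774.4, -63.0, 32.0], [776.3, -58.3, 38.5]]
tilt [ 0.62607311 -0.37189704]
```

View pics/t7.png

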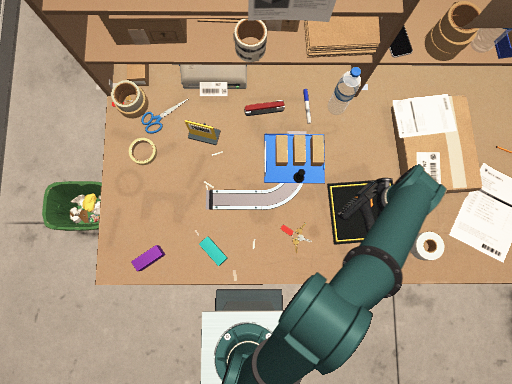

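```bash
python3 -c "
from push import *
st()
f=cam('wrist'); save(f,'w7.png')
for t in ('scanner','scan_window','mat'):
    print(t,[(np.round(r['position'],3).tolist(),round(r['confidence'],2),np.round(proj(f,r['position'])).tolist()) for r in models.recognise('wrist',t)])
"
```

```text
t 40.3 p [ 473.5 -381.3  276.2] jaw -0.9 down [-0.005 -0.001 -1.   ] F [ 0.1 -3.3  0.5] op 85.4 q [ 20.  25.  21. 107. -11.  50.  45.]
scanner [([0.505, -0.409, 0.067], 0.69, [284.0, 192.0]), ([0.593, -0.196, 0.013], 0.25, [357.0, 4.0])]
scan_window [([0.507, -0.406, 0.065], 0.81, [285.0, 189.0])]
mat [([0.488, -0.38, 0.004], 0.92, [268.0, 159.0]), ([0.683, -0.245, 0.078], 0.42, [464.0, 37.0])]
```

View pics/w7.png

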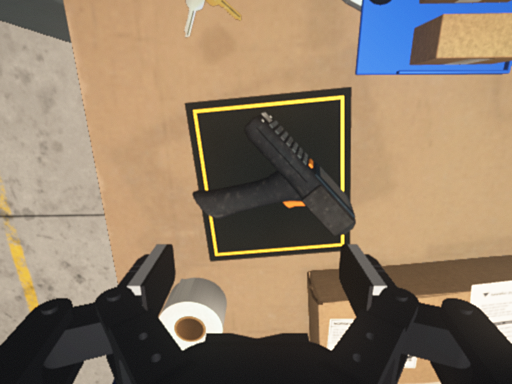

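```bash
python3 -c "
from push import *
for n in ('wrist','top'):
    f=cam(n);W=pts(f)*1000
    k=(W[...,0]>350)&(W[...,0]<640)&(W[...,1]>-500)&(W[...,1]<-300)&(W[...,2]>14)&(W[...,2]<115)
    if n=='top': k&=(W[...,1]>-480)
    nl,l=cv2.connectedComponents(k.astype(np.uint8)); 
    sz=[(l==i).sum() for i in range(1,nl)]; k=l==1+int(np.argmax(sz)); P=W[k]
    print(n,len(P),P.min(0).round(1),P.max(0).round(1))
    H=P[P[:,2]>75]; c,s,a=cv2.minAreaRect(H[:,:2].astype(np.float32)); print('high',len(H),c,s,a)
    m=H.mean(0)[:2]; vt=np.linalg.svd(H[:,:2]-m)[2]; print('pca',m,np.degrees(np.arctan2(vt[0,1],vt[0,0])))
    for zt in (30,45,60,70,80,90,95): print(zt,(P[:,2]>zt).sum(),end=' ')
    G=P[(P[:,2]<58)&(P[:,2]>20)&(P[:,0]<495)]; 
    m=G.mean(0)[:2]; vt=np.linalg.svd(G[:,:2]-m)[2]; print('grip',len(G),m,np.degrees(np.arctan2(vt[0,1],vt[0,0])),G.min(0),G.max(0))
    np.save('sc_%s.npy'%n,P)
"

```

```text
wrist 7617 [ 381.5 -462.8   15.9] [ 597.  -316.1   99.5]
high 2635 (534.159912109375, -400.30718994140625) (36.50772476196289, 142.89208984375) 43.947174072265625
pca [ 542.78021586 -407.97337204] -47.03812676479003
30 7349 45 5861 60 4340 70 3570 80 1919 90 1192 95 293 grip 2245 [ 446.30017637 -418.91814221] -147.25735252662554 [ 382.37321969 -457.98533239   20.30111944] [ 494.96274587 -316.14031724   57.37495471]
top 834 [ 422.  -440.6   16.2] [ 599.2 -316.7  100.3]
high 221 (528.2276611328125, -393.64935302734375) (35.02214813232422, 133.272705078125) 44.999107360839844
pca [ 540.59635277 -402.64494131] 139.9548164567928
30 796 45 655 60 459 70 319 80 147 90 56 95 9 grip 207 [ 468.22937263 -404.99980441] -103.90624328430614 [ 421.97962195 -440.60875936   20.57067152] [ 494.50447416 -316.7470866    57.68622557]
```

```bash
python3 -c "
from push import *
P=np.load('sc_wrist.npy')
# scale-free fit of the scanner pose: head axis from upper points, window end, lateral centre
H=P[P[:,2]>62]; c,s,a=cv2.minAreaRect(H[:,:2].astype(np.float32)); print(len(H),c,s,a)
for yaw in (-75,-76,-77):
    d=np.radians(yaw+30); u=np.array([np.cos(d),np.sin(d)]); v=np.array([-u[1],u[0]])
    U=P[:,:2]@u; V=P[:,:2]@v
    Hm=P[:,2]>75
    for lo in range(int(U[Hm].min()),int(U[Hm].max()),20):
        k=Hm&(U>=lo)&(U<lo+20)
        print(yaw,lo,k.sum(),V[k].min().round(1),V[k].max().round(1),P[k,2].max().round(0)) if yaw==-76 else None
    vc=(np.percentile(V[Hm],1)+np.percentile(V[Hm],99))/2; w=np.percentile(V[Hm],99)-np.percentile(V[Hm],1); umax=np.percentile(U,99.8); umin=np.percentile(U[np.abs(V-vc)<15],.2)
    win=u*umax+v*vc; y=np.radians(yaw); R=np.array([[np.cos(y),-np.sin(y)],[np.sin(y),np.cos(y)]])
    org=win-R@[77,89]
    print(yaw,'width',w,'u',umin,umax,'win',win.round(1),'org',org.round(1),'grasp(15,-30)',(org+R@[15,-30]).round(1))
    L=(P[:,:2]-org)@R
    k=(L[:,1]<-20)&(L[:,1]>-40)&(P[:,2]>25); print('grip x range',L[k,0].min().round(1),L[k,0].max().round(1),'z max',P[k,2].max())
    k=(L[:,1]<-20); G=L[k]; vt=np.linalg.svd(G-G.mean(0))[2]; print('grip axis in scanner frame',np.degrees(np.arctan2(vt[0,1],vt[0,0])),G.min(0))
"

```

```text
4221 (521.7564086914062, -390.3624267578125) (43.35745620727539, 173.7172088623047) 45.305572509765625
-75 width 35.07901633232261 u 558.3247023601301 727.4855017844731 win [ 581.1 -447.7] org [ 475.2 -396.4] grasp(15,-30) [ 450.1 -418.6]
grip x range 4.6 40.9 z max 49.31303963374711
grip axis in scanner frame -97.00460396411994 [  0.34513711 -97.19558704]
-76 587 49 101.3 116.7 78.0
-76 607 231 97.5 117.8 81.0
-76 627 358 93.4 119.9 82.0
-76 647 552 89.0 124.3 94.0
-76 667 536 88.3 124.4 97.0
-76 687 533 87.9 124.4 98.0
-76 707 370 88.2 123.8 99.0
-76 727 6 90.1 115.3 91.0
-76 width 34.60774697929958 u 556.4965406100793 725.8225591155555 win [ 580.7 -448.2] org [ 475.7 -395.1] grasp(15,-30) [ 450.2 -416.9]
grip x range 6.4 42.7 z max 50.32973190013723
grip axis in scanner frame -95.87581725747228 [  3.10992011 -97.98280655]
-77 width 34.768240021232145 u 554.5278242093246 723.8523436503198 win [ 580.2 -448.7] org [ 476.2 -393.7] grasp(15,-30) [ 450.3 -415. ]
grip x range 8.1 44.6 z max 50.32973190013723
grip axis in scanner frame -94.49746956183324 [  5.95129797 -98.67512632]
```

```bash
python3 -c "
from push import *
P=np.load('sc_wrist.npy'); y=np.radians(-76); R=np.array([[np.cos(y),-np.sin(y)],[np.sin(y),np.cos(y)]]); L=(P[:,:2]-[475.7,-395.1])@R
k=(L[:,1]<-20)&(L[:,1]>-40)
for lo in range(-40,60,6):
    q=k&(L[:,0]>=lo)&(L[:,0]<lo+6)
    if q.sum(): print(lo,q.sum(),P[q,2].min().round(0),P[q,2].max().round(0))
st(); plan([452,-415,190],104,1,moving=11,n=11)"
```

```text
2 36 29.0 37.0
8 87 34.0 45.0
14 74 42.0 49.0
20 70 44.0 50.0
26 58 44.0 49.0
32 43 41.0 47.0
38 21 34.0 43.0
t 40.6 p [ 474.8 -374.2  274.4] jaw -0.5 down [-0.008  0.005 -1.   ] F [-0.1  0.6  0.5] op 85.6 q [ 19.  25.  20. 107. -11.  50.  44.]
dist/row mm 8.8 deg/row 9.5
[[[0.38,0.77,-0.2,0.0001,-0.1659,-0.001,1.0],[0.34,0.77,-0.26,0.0001,-0.1659,-0.001,1.0],[0.29,0.77,-0.31,0.0001,-0.1659,-0.001,1.0],[0.23,0.77,-0.35,0.0001,-0.1659,-0.001,1.0],[0.17,0.77,-0.39,0.0001,-0.1659,-0.001,1.0],[0.11,0.77,-0.41,0.0001,-0.1659,-0.001,1.0],[0.04,0.77,-0.42,0.0001,-0.1659,-0.001,1.0],[-0.04,0.77,-0.42,0.0001,-0.1659,-0.001,1.0],[-0.11,0.77,-0.41,0.0001,-0.1659,-0.001,1.0],[-0.17,0.77,-0.39,0.0001,-0.1659,-0.001,1.0],[-0.23,0.77,-0.35,0.0001,-0.1659,-0.001,1.0]]]
```

Call:
{"api": "play_rows", "payload": {"motion": [[[0.4,0.5,-0.2,0,-0.17,0,1],[0.4,0.6,-0.3,0,-0.18,0,1],[0.4,0.7,-0.3,0,-0.18,0,1],[0.3,0.7,-0.4,0,-0.18,0,1],[0.2,0.7,-0.4,0,-0.18,0,1],[0.1,0.7,-0.4,0,-0.18,0,1],[0,0.7,-0.5,0,-0.18,0,1],[-0.1,0.7,-0.4,0,-0.18,0,1]]]}}

```text
clock: 41.6
tcp_pos: [0.4637, -0.396, 0.2196]
ee_rot: [[0.996, -0.008, 0.089], [-0.089, 0.01, 0.996], [-0.009, -1.0, 0.01]]
ft_force: [0.7, -0.1, 0.3]
opening: 0.0853
```

```bash
python3 -c "
from push import *
st(); plan([454,-421,130],104,1,moving=6)"
```

```text
t 41.6 p [ 463.7 -396.   219.6] jaw 84.9 down [-0.008  0.01  -1.   ] F [ 0.7 -0.1  0.3] op 85.3 q [ 38.  28.  -3. 109.   2.  44. 119.]
dist/row mm 15.6 deg/row 3.19
[[[-0.11,1.49,-0.44,-0.0019,-0.0556,-0.0013,1.0],[-0.14,1.49,-0.44,-0.0019,-0.0556,-0.0013,1.0],[-0.16,1.49,-0.42,-0.0019,-0.0556,-0.0013,1.0],[-0.19,1.49,-0.41,-0.0019,-0.0556,-0.0013,1.0],[-0.21,1.49,-0.4,-0.0019,-0.0556,-0.0013,1.0],[-0.24,1.49,-0.38,-0.0019,-0.0556,-0.0013,1.0],[0.0,0.0,0.0,0.0,0.0,0.0,1.0],[0.0,0.0,0.0,0.0,0.0,0.0,1.0]]]
```

Call:
{"api": "play_rows", "payload": {"motion": [[[-0.1,1.3,-0.4,-0.002,-0.05,0,1],[-0.1,1.4,-0.4,-0.002,-0.055,-0.002,1],[-0.2,1.5,-0.4,-0.002,-0.055,-0.002,1],[-0.2,1.5,-0.4,-0.002,-0.055,-0.002,1],[-0.2,1.5,-0.4,0,-0.055,0,1],[-0.2,1.2,-0.3,0,-0.05,0,1],[0,0.4,0,0,0,0,1],[0,0,0,0,0,0,1]]]}}

```text
clock: 42.6
tcp_pos: [0.4581, -0.4098, 0.1287]
ee_rot: [[0.968, -0.003, -0.253], [0.253, 0.008, 0.968], [-0.001, -1.0, 0.008]]
ft_force: [-0.6, 0.7, -0.0]
opening: 0.0854
```

```bash
python3 -c "
from push import *
st(); f=cam('wrist'); save(f,'w8.png')
W=pts(f)*1000
P=W[(W[...,0]>350)&(W[...,0]<640)&(W[...,1]>-500)&(W[...,1]<-300)&(W[...,2]>12)&(W[...,2]<115)]
y=np.radians(-76); R=np.array([[np.cos(y),-np.sin(y)],[np.sin(y),np.cos(y)]]); L=(P[:,:2]-[475.7,-395.1])@R
for y0 in (-60,-45,-30,-15):
    k=(np.abs(L[:,1]-y0)<4)&(P[:,2]>14)&(np.abs(L[:,0]-15)<50); print(y0,k.sum(),L[k,0].min().round(1),L[k,0].max().round(1),P[k,2].min().round(),P[k,2].max().round())
plan([454,-421,39],104,1,moving=6)"
```

```text
t 42.6 p [ 458.1 -409.8  128.7] jaw 104.6 down [-0.003  0.008 -1.   ] F [-0.6  0.7 -0. ] op 85.4 q [ 43.  35.  -8. 111.   7.  34. 135.]
-60 569 6.4 48.4 23.0 44.0
-45 527 6.3 45.5 26.0 46.0
-30 485 6.1 43.3 29.0 49.0
-15 457 6.8 42.6 34.0 51.0
dist/row mm 15.1 deg/row 0.13
[[[-0.11,1.5,-0.17,-0.0013,0.0018,-0.0001,1.0],[-0.11,1.5,-0.17,-0.0013,0.0018,-0.0001,1.0],[-0.11,1.5,-0.17,-0.0013,0.0018,-0.0001,1.0],[-0.11,1.5,-0.17,-0.0013,0.0018,-0.0001,1.0],[-0.11,1.5,-0.17,-0.0013,0.0018,-0.0001,1.0],[-0.11,1.5,-0.16,-0.0013,0.0018,-0.0001,1.0],[0.0,0.0,0.0,0.0,0.0,0.0,1.0],[0.0,0.0,0.0,0.0,0.0,0.0,1.0]]]
```

View pics/w8.png

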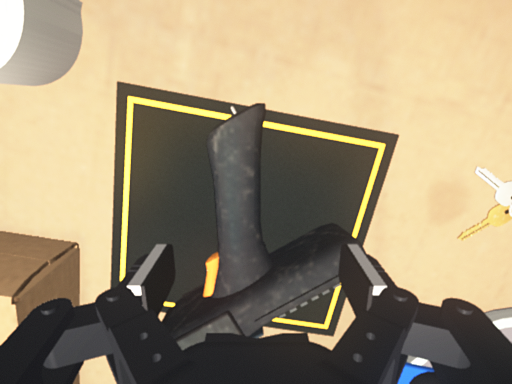

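Call:
{"api": "play_rows", "payload": {"motion": [[[-0.2,0.8,-0.4,-0.003,0,0,1],[-0.2,1.3,-0.3,-0.002,0,0,1],[-0.1,1.5,-0.2,-0.002,0,0,1],[-0.1,1.6,-0.1,0,0,0,1],[-0.1,1.5,0,0,0,0,1],[0,1.2,0,0,0,0,1],[0,0.5,0,0,0,0,1],[0,0,0,0,0,0,1]]]}}

```text
clock: 43.65
tcp_pos: [0.4539, -0.4216, 0.0387]
ee_rot: [[0.968, -0.001, -0.252], [0.252, 0.0, 0.968], [-0.001, -1.0, 0.001]]
ft_force: [-0.5, -0.3, 0.2]
opening: 0.0857
```

```bash
python3 -c "
from push import *
st(); plan([454,-421,39],104,1,moving=6)"
```

```text
t 43.65 p [ 453.9 -421.6   38.7] jaw 104.6 down [-0.001  0.    -1.   ] F [-0.5 -0.3  0.2] op 85.7 q [ 43.  43.  -6. 112.   9.  25. 135.]
dist/row mm 0.1 deg/row 0.1
[[[0.0,-0.01,0.01,-0.0001,0.0018,-0.0001,1.0],[0.0,-0.01,0.01,-0.0001,0.0018,-0.0001,1.0],[0.0,-0.01,0.01,-0.0001,0.0018,-0.0001,1.0],[0.0,-0.01,0.01,-0.0001,0.0018,-0.0001,1.0],[0.0,-0.01,0.01,-0.0001,0.0018,-0.0001,1.0],[0.0,-0.01,0.01,-0.0001,0.0018,-0.0001,1.0],[0.0,0.0,0.0,0.0,0.0,0.0,1.0],[0.0,0.0,0.0,0.0,0.0,0.0,1.0]]]
```

Call:
{"api": "play_rows", "payload": {"motion": [[[0,0.3,0,0,0,0,1],[0,0,0,0,0,0,0.2],[0,0,0,0,0,0,0.2],[0,0,0,0,0,0,0.2],[0,0,0,0,0,0,0.2],[0,0,0,0,0,0,0.2],[0,0,0,0,0,0,0.2],[0,0,0,0,0,0,0.2]]]}}

```text
clock: 44.65
tcp_pos: [0.4549, -0.4226, 0.0374]
ee_rot: [[0.968, 0.002, -0.252], [0.252, -0.002, 0.968], [0.001, -1.0, -0.002]]
ft_force: [0.3, 0.1, 0.1]
opening: 0.0506
```

```bash
python3 -c "
from push import *
st()"
```

```text
t 44.65 p [ 454.9 -422.6   37.4] jaw 104.6 down [ 0.002 -0.002 -1.   ] F [0.3 0.1 0.1] op 50.6 q [ 43.  43.  -6. 112.   9.  25. 135.]
```

Call:
{"api": "play_rows", "payload": {"motion": [[[0,0,0,0,0,0,0.2],[0,-0.5,0,0,0,0,0.2],[0,-1,0,0,0,0,0.2],[0,-1.5,0,0,0,0,0.2],[0,-2,0,0,0,0,0.2],[0,-2.5,0,0,0,0,0.2],[0,-2.5,0,0,0,0,0.2],[0,-2.5,0,0,0,0,0.2]]]}}

```text
clock: 45.65
tcp_pos: [0.4513, -0.4203, 0.1669]
ee_rot: [[0.967, -0.005, -0.253], [0.253, 0.003, 0.967], [-0.005, -1.0, 0.004]]
ft_force: [0.3, -0.1, -3.2]
opening: 0.051
```

```bash
python3 -c "
from push import *
st()
f=cam('scene');im=cv2.cvtColor(f['color'],cv2.COLOR_RGB2BGR)[150:384,180:480]
cv2.imwrite('pics/s8.png',cv2.resize(im,None,fx=2.5,fy=2.5,interpolation=cv2.INTER_CUBIC))
W=pts(f)*1000
P=W[(W[...,0]>400)&(W[...,0]<640)&(W[...,1]>-500)&(W[...,1]<-300)&(W[...,2]>60)&(W[...,2]<260)]; print(P.min(0),P.max(0))"
```

```text
t 45.65 p [ 451.3 -420.3  166.9] jaw 104.7 down [-0.005  0.003 -1.   ] F [ 0.3 -0.1 -3.2] op 51.0 q [ 44.  32.  -8. 110.   7.  39. 137.]
[ 400.12694448 -488.36981088  130.52066959] [ 586.20962201 -328.94314737  259.94670897]
```

View pics/s8.png

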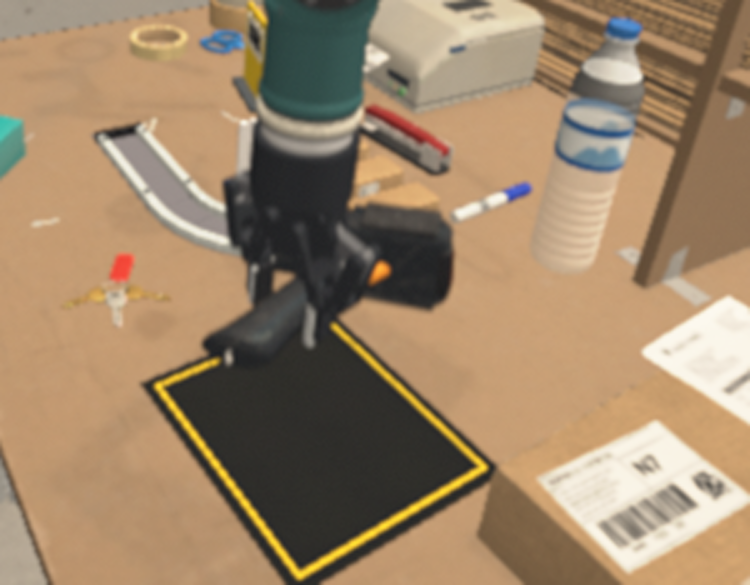

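```bash
python3 -c "
from push import *
a=plan([520,-140,205],84,0.2); b=plan([600,154,200],60.5,.2,start=a)"
```

```text
dist/row mm 36.4 deg/row 2.58
[[[1.7,-0.44,3.19,0.0002,0.045,-0.0001,0.2],[1.55,-0.44,3.27,0.0002,0.045,-0.0001,0.2],[1.4,-0.44,3.33,0.0002,0.045,-0.0001,0.2],[1.25,-0.43,3.39,0.0002,0.045,-0.0001,0.2],[1.1,-0.43,3.45,0.0002,0.045,-0.0001,0.2],[0.94,-0.43,3.49,0.0002,0.045,-0.0001,0.2],[0.78,-0.43,3.53,0.0002,0.045,-0.0001,0.2],[0.62,-0.43,3.56,0.0002,0.045,-0.0001,0.2]]]
dist/row mm 38.1 deg/row 2.94
[[[0.61,0.06,3.76,0.0,0.0513,0.0,0.2],[0.42,0.06,3.79,0.0,0.0513,0.0,0.2],[0.22,0.06,3.8,0.0,0.0513,0.0,0.2],[0.03,0.06,3.81,0.0,0.0513,0.0,0.2],[-0.17,0.06,3.8,0.0,0.0513,0.0,0.2],[-0.36,0.06,3.79,0.0,0.0513,0.0,0.2],[-0.56,0.06,3.77,0.0,0.0513,0.0,0.2],[-0.75,0.06,3.73,0.0,0.0513,0.0,0.2]]]
```

Call:
{"api": "play_rows", "payload": {"motion": [[[0.8,-1.0,1.5,0,0.03,0,0.2],[1.3,-1.0,2.5,0,0.045,0,0.2],[1.5,-0.8,3.3,0,0.045,0,0.2],[1.4,-0.4,3.4,0,0.045,0,0.2],[1.2,0,3.5,0,0.045,0,0.2],[1.0,0,3.5,0,0.045,0,0.2],[0.8,0,3.5,0,0.045,0,0.2],[0.7,0,3.5,0,0.045,0,0.2]]]}}

```text
clock: 46.7
tcp_pos: [0.5157, -0.1628, 0.2057]
ee_rot: [[0.994, 0.001, 0.109], [-0.109, -0.005, 0.994], [0.002, -1.0, -0.005]]
ft_force: [1.2, 0.2, -3.4]
opening: 0.0506
```

Call:
{"api": "play_rows", "payload": {"motion": [[[0.6,0,3.7,0,0.05,0,0.2],[0.4,0,3.8,0,0.05,0,0.2],[0.2,0,3.8,0,0.05,0,0.2],[0,0,3.8,0,0.05,0,0.2],[-0.1,0,3.6,0,0.05,0,0.2],[-0.2,0,3.0,0,0.05,0,0.2],[-0.3,0,2.2,0,0.04,0,0.2],[-0.2,0,1.2,0,0.02,0,0.2]]]}}

```text
clock: 47.7
tcp_pos: [0.5819, 0.0931, 0.2055]
ee_rot: [[0.888, -0.002, 0.459], [-0.459, -0.001, 0.888], [-0.001, -1.0, -0.002]]
ft_force: [-0.4, -0.6, -3.5]
opening: 0.0508
```

```bash
python3 -c "
from push import *
st(); plan([600,156,90],60.5,.2)
f=cam('top'); im=cv2.cvtColor(f['color'],cv2.COLOR_RGB2BGR)[90:260,130:360]
cv2.imwrite('pics/t9.png',cv2.resize(im,None,fx=3.4,fy=3.4,interpolation=cv2.INTER_CUBIC))
save(cam('scene'),'s9.png')"
```

```text
t 47.7 p [581.9  93.1 205.5] jaw 62.7 down [-0.002 -0.001 -1.   ] F [-0.4 -0.6 -3.5] op 50.8 q [-15.  28.   2. 112.  -1.  40.  51.]
dist/row mm 16.6 deg/row 0.27
[[[-0.16,1.44,0.81,0.0002,0.0048,-0.0001,0.2],[-0.16,1.44,0.8,0.0002,0.0048,-0.0001,0.2],[-0.17,1.44,0.8,0.0002,0.0048,-0.0001,0.2],[-0.17,1.44,0.8,0.0002,0.0048,-0.0001,0.2],[-0.17,1.44,0.8,0.0002,0.0048,-0.0001,0.2],[-0.18,1.44,0.8,0.0002,0.0048,-0.0001,0.2],[-0.18,1.44,0.8,0.0002,0.0048,-0.0001,0.2],[-0.19,1.44,0.8,0.0002,0.0048,-0.0001,0.2]]]
```

View pics/t9.png

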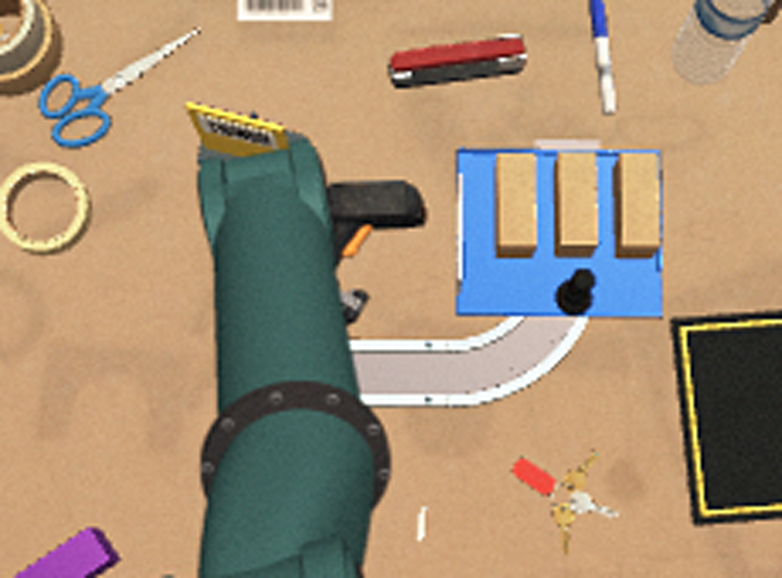

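View pics/s9.png

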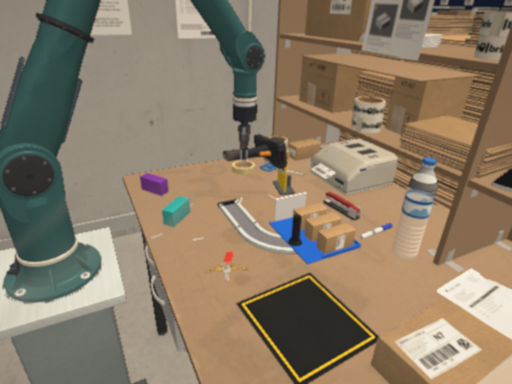

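Call:
{"api": "play_rows", "payload": {"motion": [[[-0.1,1.0,0.7,0,0.005,0,0.2],[-0.2,1.5,0.9,0,0.005,0,0.2],[-0.2,1.8,0.9,0,0.005,0,0.2],[-0.2,1.8,0.9,0,0.005,0,0.2],[-0.2,1.8,0.9,0,0.005,0,0.2],[-0.2,1.8,0.9,0,0.005,0,0.2],[-0.2,1.6,0.8,0,0.005,0,0.2],[-0.1,1.0,0.4,0,0,0,0.2]]]}}

```text
clock: 48.8
tcp_pos: [0.6003, 0.1562, 0.0722]
ee_rot: [[0.869, -0.004, 0.494], [-0.494, -0.003, 0.869], [-0.002, -1.0, -0.005]]
ft_force: [0.3, -0.4, -2.8]
opening: 0.0507
```

```bash
cat > meas.py <<'E'
from push import *
def headpose(n,reg,zlo):
    f=cam(n);W=pts(f)*1000;c=f['color'].astype(int)
    k=(W[...,0]>reg[0])&(W[...,0]<reg[1])&(W[...,1]>reg[2])&(W[...,1]<reg[3])&(W[...,2]>zlo)&(c.max(-1)<90)
    nl,l=cv2.connectedComponents(k.astype(np.uint8)); sz=[(l==i).sum() for i in range(1,nl)]
    P=W[l==1+int(np.argmax(sz))]; r=cv2.minAreaRect(P[:,:2].astype(np.float32)); print(n,len(P),'rect',np.round(r[0],1),np.round(r[1],1),round(r[2],1),P.min(0).round(1),P.max(0).round(1)); return P
E
python3 -c "
from meas import *
st(); s=env.read_state(); z=s['tcp_pos'][2]*1000
plan([600,154,61],60.5,.2)
headpose('top',(630,740,10,110),z+20)
headpose('scene',(630,740,10,200),z+5)
"
```

```text
t 48.8 p [600.3 156.2  72.2] jaw 60.4 down [-0.004 -0.003 -1.   ] F [ 0.3 -0.4 -2.8] op 50.7 q [-20.  40.   2. 112.  -3.  28.  44.]
dist/row mm 1.4 deg/row 0.04
[[[0.01,0.14,-0.02,0.0006,-0.0002,-0.0002,0.2],[0.01,0.14,-0.02,0.0006,-0.0002,-0.0002,0.2],[0.01,0.14,-0.03,0.0006,-0.0002,-0.0002,0.2],[0.01,0.14,-0.03,0.0006,-0.0002,-0.0002,0.2],[0.01,0.14,-0.03,0.0006,-0.0002,-0.0002,0.2],[0.01,0.14,-0.03,0.0006,-0.0002,-0.0002,0.2],[0.01,0.14,-0.03,0.0006,-0.0002,-0.0002,0.2],[0.01,0.14,-0.03,0.0006,-0.0002,-0.0002,0.2]]]
top 208 rect [671.6  74.9] [71.2 33.2] 87.6 [654.8  39.4  92.8] [689.5 109.8 130.4]
scene 385 rect [656.7 118. ] [ 49.5 161. ] 4.7 [631.2  37.9  77.2] [687.3 199.5 126.8]
```

Call:
{"api": "play_rows", "payload": {"motion": [[[0,0.2,0,0,0,0,0.2],[0,0.3,0,0,0,0,0.2],[0,0.2,0,0,0,0,0.2],[0,0.1,0,0,0,0,0.2],[0,0,0,0,0,0,0.2],[0,0,0,0,0,0,0.2],[0,0,0,0,0,0,0.2],[0,0,0,0,0,0,0.2]]]}}

```text
clock: 49.9
tcp_pos: [0.6013, 0.1545, 0.066]
ee_rot: [[0.868, -0.001, 0.496], [-0.496, -0.003, 0.868], [0.001, -1.0, -0.003]]
ft_force: [0.8, -0.4, -3.8]
opening: 0.0507
```

```bash
python3 -c "
from meas import *
st(); s=env.read_state(); z=s['tcp_pos'][2]*1000
P=headpose('top',(630,740,10,110),z+20)
for y in range(40,110,15):
    q=P[np.abs(P[:,1]-y)<8]; print(y,len(q),q[:,2].max().round(1) if len(q) else '')
f=cam('scene'); im=cv2.cvtColor(f['color'],cv2.COLOR_RGB2BGR)[130:270,200:400]
cv2.imwrite('pics/s10.png',cv2.resize(im,None,fx=3.9,fy=3.9,interpolation=cv2.INTER_CUBIC))
for n in ('scene','top'):
  for t in ('tray_label','scan_window','bay_label'):
    f=cam(n) if t=='tray_label' else f
    print(n,t,[(np.round(r['position'],3).tolist(),round(r['confidence'],2)) for r in models.recognise(n,t)][:2])
"
```

```text
t 49.9 p [601.3 154.5  66. ] jaw 60.3 down [-0.001 -0.003 -1.   ] F [ 0.8 -0.4 -3.8] op 50.7 q [-20.  41.   2. 112.  -3.  27.  44.]
top 216 rect [671.3  75. ] [34.2 71.1] 4.7 [651.4  39.5  86.2] [687.8 109.9 126.9]
40 23 117.5
55 52 126.9
70 53 124.7
85 45 123.2
100 51 122.8
scene tray_label []
scene scan_window [([0.665, 0.106, 0.078], 0.88)]
scene bay_label [([0.773, 0.146, 0.054], 0.6)]
top tray_label [([0.651, -0.153, 0.022], 0.57)]
top scan_window [([0.666, 0.096, 0.11], 0.94)]
top bay_label [([0.768, 0.157, 0.047], 0.81)]
```

View pics/s10.png

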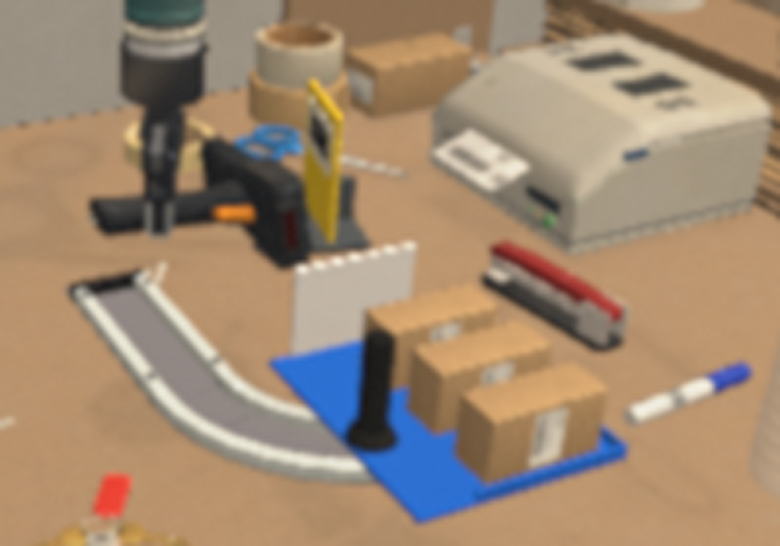

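Call:
{"api": "play_rows", "payload": {"motion": [[[0,0.2,0,0,0,0,0.2],[0,0.1,0,0,0,0,0.2],[0,0,0,0,0,0,0.2],[0,0,0,0,0,0,0.2],[0,0,0,0,0,0,0.2],[0,0,0,0,0,0,0.2],[0,0,0,0,0,0,0.2],[0,0,0,0,0,0,0.2]]]}}

```text
clock: 51.4
tcp_pos: [0.6013, 0.1544, 0.0628]
ee_rot: [[0.868, -0.001, 0.496], [-0.496, -0.003, 0.868], [0.001, -1.0, -0.003]]
ft_force: [-0.4, -0.6, -3.7]
opening: 0.0507
```

Call:
{"api": "play_rows", "payload": {"motion": [[[0,0,0,0,0,0,0.2],[0,0,0,0,0,0,0.2],[0,0,0,0,0,0,0.2],[0,0,0,0,0,0,0.2],[0,0,0,0,0,0,0.2],[0,0,0,0,0,0,0.2],[0,0,0,0,0,0,0.2],[0,0,0,0,0,0,0.2]]]}}

```text
clock: 52.4
tcp_pos: [0.6013, 0.1545, 0.0628]
ee_rot: [[0.868, -0.001, 0.496], [-0.496, -0.003, 0.868], [0.001, -1.0, -0.003]]
ft_force: [-0.1, -0.5, -3.4]
opening: 0.0507
```

Call:
{"api": "play_rows", "payload": {"motion": [[[0,0,0,0,0,0,0.2],[0,0,0,0,0,0,0.2],[0,0,0,0,0,0,0.2],[0,0,0,0,0,0,0.2],[0,0,0,0,0,0,0.2],[0,0,0,0,0,0,0.2],[0,0,0,0,0,0,0.2],[0,0,0,0,0,0,0.2]]]}}

```text
clock: 53.4
tcp_pos: [0.6013, 0.1544, 0.0628]
ee_rot: [[0.868, -0.001, 0.496], [-0.496, -0.003, 0.868], [0.001, -1.0, -0.003]]
ft_force: [-0.2, -0.1, -3.5]
opening: 0.0502
```

```bash
python3 -c "
from meas import *
st(); s=env.read_state()
# sign
for n in ('top','scene'):
    f=cam(n);W=pts(f)*1000;c=f['color'].astype(int)
    k=(W[...,0]>700)&(W[...,0]<850)&(W[...,1]>90)&(W[...,1]<250)&(W[...,2]>100)&(W[...,2]<150)&(c[...,0]>120)&(c[...,2]<90)
    P=W[k]; 
    if len(P)<5: print(n,len(P)); continue
    m=P.mean(0); vt=np.linalg.svd(P[:,:2]-m[:2])[2]; a=cv2.minAreaRect(P[:,:2].astype(np.float32)); print(n,len(P),m.round(1),np.degrees(np.arctan2(vt[0,1],vt[0,0])),a,P.min(0),P.max(0))
# geometry for B
yaw=-43; 
# calibrate: tool->window from A measurement
"
```

```text
t 53.4 p [601.3 154.4  62.8] jaw 60.3 down [-0.001 -0.003 -1.   ] F [-0.2 -0.1 -3.5] op 50.2 q [-20.  41.   2. 112.  -3.  27.  44.]
top 58 [771.  162.3 128. ] -104.5271407453155 ((772.4522094726562, 163.48068237304688), (97.22245788574219, 6.319848537445068), 76.36068725585938) [758.17226958 116.55237556 100.07966585] [783.75616809 210.87285971 142.23890186]
scene 67 [768.2 147.5 127.1] -103.93541903536149 ((773.2639770507812, 163.40618896484375), (102.0357437133789, 7.067479610443115), 75.11524963378906) [759.07409837 113.63813215 101.7128907 ] [785.1685189  213.03125794 141.27219902]
```

```bash
python3 -c "
from push import *
a=plan([515,152,110],70,0.2); b=plan([520,150,95],136.5,.2,start=a)"
```

```text
dist/row mm 12.3 deg/row 1.22
[[[-0.92,-0.59,-0.56,0.0004,-0.0212,0.0001,0.2],[-0.93,-0.59,-0.54,0.0004,-0.0212,0.0001,0.2],[-0.94,-0.59,-0.52,0.0004,-0.0212,0.0001,0.2],[-0.96,-0.59,-0.5,0.0004,-0.0212,0.0001,0.2],[-0.97,-0.59,-0.48,0.0004,-0.0212,0.0001,0.2],[-0.98,-0.59,-0.46,0.0004,-0.0212,0.0001,0.2],[-0.99,-0.59,-0.44,0.0004,-0.0212,0.0001,0.2],[-0.99,-0.59,-0.42,0.0004,-0.0212,0.0001,0.2]]]
dist/row mm 2.0 deg/row 8.31
[[[0.07,0.19,-0.0,0.0,-0.1451,0.0,0.2],[0.07,0.19,-0.01,0.0,-0.1451,0.0,0.2],[0.06,0.19,-0.02,0.0,-0.1451,0.0,0.2],[0.06,0.19,-0.03,0.0,-0.1451,0.0,0.2],[0.06,0.19,-0.04,0.0,-0.1451,0.0,0.2],[0.05,0.19,-0.05,0.0,-0.1451,0.0,0.2],[0.04,0.19,-0.05,0.0,-0.1451,0.0,0.2],[0.03,0.19,-0.06,0.0,-0.1451,0.0,0.2]]]
```

Call:
{"api": "play_rows", "payload": {"motion": [[[-0.6,-0.5,-0.3,0,-0.01,0,0.2],[-0.9,-0.6,-0.5,0,-0.02,0,0.2],[-1.0,-0.6,-0.6,0,-0.02,0,0.2],[-1.0,-0.6,-0.6,0,-0.02,0,0.2],[-1.0,-0.6,-0.5,0,-0.02,0,0.2],[-1.0,-0.6,-0.5,0,-0.03,0,0.2],[-1.0,-0.5,-0.5,0,-0.04,0,0.2],[-0.8,-0.2,-0.4,0,-0.06,0,0.2]]]}}

```text
clock: 54.5
tcp_pos: [0.5124, 0.1507, 0.1086]
ee_rot: [[0.96, -0.001, 0.28], [-0.28, -0.003, 0.96], [0.0, -1.0, -0.004]]
ft_force: [0.6, 0.2, -3.9]
opening: 0.0509
```

Call:
{"api": "play_rows", "payload": {"motion": [[[0,0.1,0,0,-0.1,0,0.2],[0,0.2,0,0,-0.13,0,0.2],[0,0.2,0,0,-0.14,0,0.2],[0,0.2,0,0,-0.14,0,0.2],[0,0.2,0,0,-0.14,0,0.2],[0,0.2,0,0,-0.14,0,0.2],[0,0.2,0,0,-0.13,0,0.2],[0,0.1,0,0,-0.08,0,0.2]]]}}

```text
clock: 55.5
tcp_pos: [0.5099, 0.1483, 0.0946]
ee_rot: [[0.72, -0.001, -0.694], [0.694, -0.005, 0.72], [-0.004, -1.0, -0.003]]
ft_force: [-0.1, 0.2, -4.1]
opening: 0.051
```

```bash
python3 -c "
from meas import *
st(); s=env.read_state(); z=s['tcp_pos'][2]*1000
plan([543.5,148,86],136.5,.2)
headpose('top',(600,740,120,260),z+20)
"
```

```text
t 55.5 p [509.9 148.3  94.6] jaw 133.9 down [-0.001 -0.005 -1.   ] F [-0.1  0.2 -4.1] op 51.0 q [ -9.  35. -16. 123.  22.  25.  91.]
dist/row mm 4.3 deg/row 0.32
[[[0.3,0.11,-0.29,0.0004,-0.0056,-0.0005,0.2],[0.3,0.11,-0.3,0.0004,-0.0056,-0.0005,0.2],[0.3,0.11,-0.3,0.0004,-0.0056,-0.0005,0.2],[0.3,0.11,-0.3,0.0004,-0.0056,-0.0005,0.2],[0.29,0.11,-0.3,0.0004,-0.0056,-0.0005,0.2],[0.29,0.11,-0.3,0.0004,-0.0056,-0.0005,0.2],[0.29,0.11,-0.3,0.0004,-0.0056,-0.0005,0.2],[0.29,0.11,-0.31,0.0004,-0.0056,-0.0005,0.2]]]
top 64 rect [622.3 190.7] [22.8 43.4] 29.0 [603.4 170.5 119. ] [639.2 208.8 154.1]
```

Call:
{"api": "play_rows", "payload": {"motion": [[[0.2,0.1,-0.2,0,-0.005,0,0.2],[0.3,0.1,-0.3,0,-0.005,0,0.2],[0.3,0.1,-0.3,0,-0.006,0,0.2],[0.3,0.1,-0.3,0,-0.006,0,0.2],[0.3,0.1,-0.3,0,-0.006,0,0.2],[0.3,0.1,-0.3,0,-0.006,0,0.2],[0.3,0.1,-0.3,0,-0.005,0,0.2],[0.3,0.1,-0.3,0,0,0,0.2]]]}}

```text
clock: 56.55
tcp_pos: [0.5448, 0.1477, 0.0859]
ee_rot: [[0.691, -0.0, -0.723], [0.723, -0.006, 0.691], [-0.005, -1.0, -0.004]]
ft_force: [-0.5, -0.1, -3.6]
opening: 0.0508
```

```bash
python3 -c "
from meas import *
st(); s=env.read_state(); z=s['tcp_pos'][2]*1000
plan([543.5,148,86],136.5,.2)
headpose('top',(600,740,120,260),z+20)
P=headpose('scene',(600,740,120,260),z+5)
f=cam('top'); im=cv2.cvtColor(f['color'],cv2.COLOR_RGB2BGR)[90:230,130:310]
cv2.imwrite('pics/t11.png',cv2.resize(im,None,fx=4,fy=4,interpolation=cv2.INTER_CUBIC))
"
```

```text
t 56.55 p [544.8 147.7  85.9] jaw 136.3 down [-0.    -0.006 -1.   ] F [-0.5 -0.1 -3.6] op 50.8 q [ -8.  37. -17. 119.  23.  27.  94.]
dist/row mm 0.2 deg/row 0.05
[[[-0.01,-0.0,0.02,0.0005,-0.0004,-0.0006,0.2],[-0.01,-0.0,0.02,0.0005,-0.0004,-0.0006,0.2],[-0.01,-0.0,0.02,0.0005,-0.0004,-0.0006,0.2],[-0.01,-0.0,0.02,0.0005,-0.0004,-0.0006,0.2],[-0.01,-0.0,0.02,0.0005,-0.0004,-0.0006,0.2],[-0.01,-0.0,0.02,0.0005,-0.0004,-0.0006,0.2],[-0.01,-0.0,0.02,0.0005,-0.0004,-0.0006,0.2],[-0.01,-0.0,0.02,0.0005,-0.0004,-0.0006,0.2]]]
top 38 rect [654.5 202.1] [16.6 40.7] 56.7 [638.  184.  128.2] [666.9 214.1 144.6]
scene 120 rect [644.2 188.3] [22.  48.8] 77.5 [622.7 173.6  90.9] [667.2 204.2 142.8]
```

View pics/t11.png

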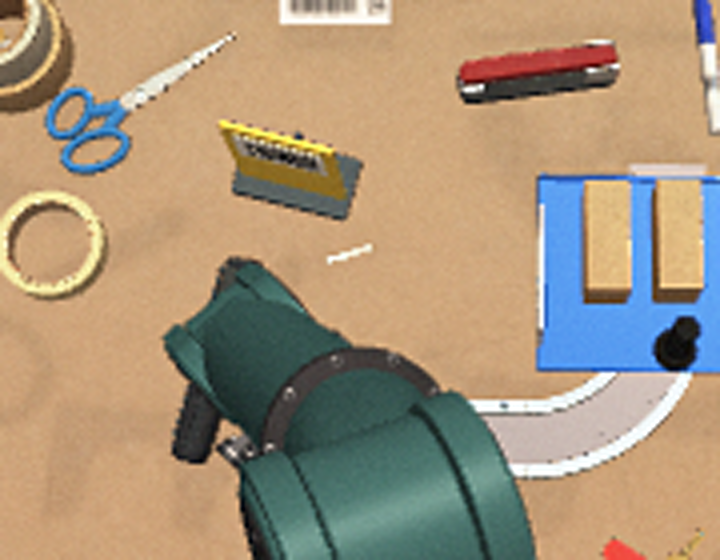

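Call:
{"api": "play_rows", "payload": {"motion": [[[0,0,0,0,0,0,0.2],[0,0,0,0,0,0,0.2],[0,0,0,0,0,0,0.2],[0,0,0,0,0,0,0.2],[0,0,0,0,0,0,0.2],[0,0,0,0,0,0,0.2],[0,0,0,0,0,0,0.2],[0,0,0,0,0,0,0.2]]]}}

```text
clock: 57.7
tcp_pos: [0.544, 0.1477, 0.086]
ee_rot: [[0.691, -0.001, -0.723], [0.723, -0.006, 0.691], [-0.005, -1.0, -0.004]]
ft_force: [-0.5, 0.7, -2.0]
opening: 0.0505
```

Call:
{"api": "play_rows", "payload": {"motion": [[[0,0,0,0,0,0,0.2],[0,0,0,0,0,0,0.2],[0,0,0,0,0,0,0.2],[0,0,0,0,0,0,0.2],[0,0,0,0,0,0,0.2],[0,0,0,0,0,0,0.2],[0,0,0,0,0,0,0.2],[0,0,0,0,0,0,0.2]]]}}

```text
clock: 58.7
tcp_pos: [0.5441, 0.1476, 0.086]
ee_rot: [[0.691, -0.001, -0.723], [0.723, -0.006, 0.691], [-0.005, -1.0, -0.004]]
ft_force: [-0.2, 0.3, -2.9]
opening: 0.0509
```

Call:
{"api": "play_rows", "payload": {"motion": [[[0,0,0,0,0,0,0.2],[0,0,0,0,0,0,0.2],[0,0,0,0,0,0,0.2],[0,0,0,0,0,0,0.2],[0,0,0,0,0,0,0.2],[0,0,0,0,0,0,0.2],[0,0,0,0,0,0,0.2],[0,0,0,0,0,0,0.2]]]}}

```text
clock: 59.7
tcp_pos: [0.5441, 0.1476, 0.086]
ee_rot: [[0.691, -0.001, -0.723], [0.723, -0.006, 0.691], [-0.005, -1.0, -0.004]]
ft_force: [-0.5, 0.1, -2.7]
opening: 0.0509
```

```bash
python3 -c "
from meas import *
st(); f=cam('wrist'); save(f,'w11.png')
W=pts(f)*1000
k=(W[...,2]>60)&(W[...,2]<160)&(W[...,0]>580)&(W[...,0]<720)&(W[...,1]>100)&(W[...,1]<280); P=W[k]; print(len(P),P.min(0) if len(P) else '',P.max(0) if len(P) else '')
f=cam('scene'); im=cv2.cvtColor(f['color'],cv2.COLOR_RGB2BGR)[120:240,190:350]
cv2.imwrite('pics/s11.png',cv2.resize(im,None,fx=4.8,fy=4.8,interpolation=cv2.INTER_CUBIC))
a=plan([515,140,205],136,0.2)
b=plan([495,-120,205],115,.2,start=a); c=plan([462,-425,190],104.6,.2,start=b)"
```

```text
t 59.7 p [544.1 147.6  86. ] jaw 136.3 down [-0.001 -0.006 -1.   ] F [-0.5  0.1 -2.7] op 50.9 q [ -8.  37. -17. 119.  23.  27.  94.]
1756 [580.00668844 111.19665911  84.50973113] [591.7895823  162.76744374 146.5714357 ]
dist/row mm 15.3 deg/row 0.06
[[[-0.33,-1.49,0.19,0.0005,0.0007,-0.0006,0.2],[-0.33,-1.49,0.19,0.0005,0.0007,-0.0006,0.2],[-0.33,-1.49,0.19,0.0005,0.0007,-0.0006,0.2],[-0.33,-1.49,0.19,0.0005,0.0007,-0.0006,0.2],[-0.32,-1.49,0.19,0.0005,0.0007,-0.0006,0.2],[-0.32,-1.49,0.19,0.0005,0.0007,-0.0006,0.2],[-0.32,-1.49,0.19,0.0005,0.0007,-0.0006,0.2],[-0.32,-1.49,0.19,0.0005,0.0007,-0.0006,0.2]]]
dist/row mm 32.6 deg/row 2.63
[[[-2.51,0.0,-2.08,0.0,0.0458,0.0,0.2],[-2.41,0.0,-2.19,0.0,0.0458,0.0,0.2],[-2.31,0.0,-2.3,0.0,0.0458,0.0,0.2],[-2.2,0.0,-2.4,0.0,0.0458,0.0,0.2],[-2.09,0.0,-2.5,0.0,0.0458,0.0,0.2],[-1.97,0.0,-2.59,0.0,0.0458,0.0,0.2],[-1.85,0.0,-2.68,0.0,0.0458,0.0,0.2],[-1.73,0.0,-2.76,0.0,0.0458,0.0,0.2]]]
dist/row mm 38.4 deg/row 1.3
[[[-1.99,0.19,-3.28,0.0,0.0227,0.0,0.2],[-1.91,0.19,-3.33,0.0,0.0227,0.0,0.2],[-1.83,0.19,-3.37,0.0,0.0227,0.0,0.2],[-1.76,0.19,-3.41,0.0,0.0227,0.0,0.2],[-1.68,0.19,-3.45,0.0,0.0227,0.0,0.2],[-1.6,0.19,-3.48,0.0,0.0227,0.0,0.2],[-1.52,0.19,-3.52,0.0,0.0227,0.0,0.2],[-1.44,0.19,-3.55,0.0,0.0227,0.0,0.2]]]
```

View pics/w11.png

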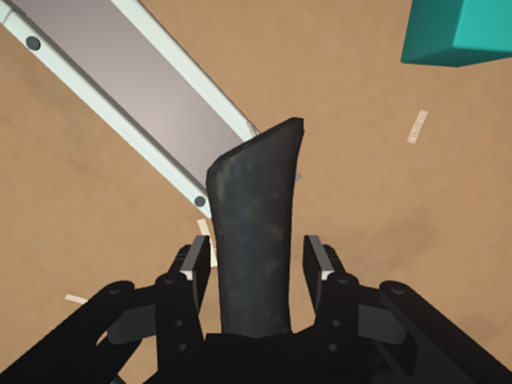

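View pics/s11.png

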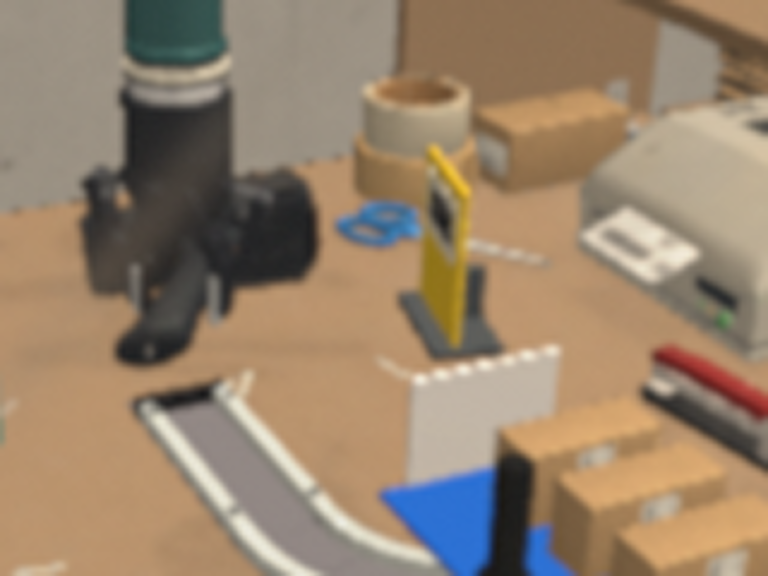

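Call:
{"api": "play_rows", "payload": {"motion": [[[-0.4,-0.8,0.2,0,0,0,0.2],[-0.4,-1.4,0.2,0,0,0,0.2],[-0.4,-1.8,0.2,0,0,0,0.2],[-0.3,-1.8,0.2,0,0,0,0.2],[-0.3,-1.8,0,0,0,0,0.2],[-0.6,-1.8,-0.4,0,0.02,0,0.2],[-1.2,-1.0,-1.0,0,0.03,0,0.2],[-2.0,0,-1.6,0,0.04,0,0.2]]]}}

```text
clock: 60.8
tcp_pos: [0.519, 0.0918, 0.2004]
ee_rot: [[0.754, 0.004, -0.657], [0.657, -0.005, 0.754], [-0.0, -1.0, -0.006]]
ft_force: [0.6, 0.3, -3.6]
opening: 0.0505
```

Call:
{"api": "play_rows", "payload": {"motion": [[[-2.5,0,-2.1,0,0.045,0,0.2],[-2.4,0,-2.2,0,0.045,0,0.2],[-2.3,0,-2.3,0,0.045,0,0.2],[-2.2,0,-2.5,0,0.045,0,0.2],[-2.1,0,-2.7,0,0.045,0,0.2],[-2.0,0,-3.0,0,0.045,0,0.2],[-2.0,0,-3.2,0,0.045,0,0.2],[-2.0,0,-3.3,0,0.04,0,0.2]]]}}

```text
clock: 61.8
tcp_pos: [0.472, -0.2004, 0.2044]
ee_rot: [[0.945, 0.001, -0.328], [0.328, -0.008, 0.945], [-0.002, -1.0, -0.008]]
ft_force: [0.6, 0.5, -4.2]
opening: 0.0509
```

```bash
python3 -c "
from meas import *
st(); plan([458,-421,170],104.6,0.2)"
```

```text
t 61.8 p [ 472.  -200.4  204.4] jaw 109.1 down [ 0.001 -0.008 -1.   ] F [ 0.6  0.5 -4.2] op 50.9 q [ 29.  23. -15. 121.  11.  36. 116.]
dist/row mm 28.0 deg/row 0.57
[[[-1.07,0.45,-2.54,0.001,0.0099,-0.0002,0.2],[-1.04,0.45,-2.56,0.001,0.0099,-0.0002,0.2],[-1.02,0.45,-2.57,0.001,0.0099,-0.0002,0.2],[-0.99,0.44,-2.58,0.001,0.0099,-0.0002,0.2],[-0.97,0.44,-2.59,0.001,0.0099,-0.0002,0.2],[-0.94,0.44,-2.6,0.001,0.0099,-0.0002,0.2],[-0.92,0.44,-2.61,0.001,0.0099,-0.0002,0.2],[-0.89,0.43,-2.62,0.001,0.0099,-0.0002,0.2]]]
```

Call:
{"api": "play_rows", "payload": {"motion": [[[-1.1,0.2,-2.8,0.001,0.01,0,0.2],[-1.2,0.4,-3.0,0.001,0.01,0,0.2],[-1.1,0.4,-3.0,0.001,0.01,0,0.2],[-1.0,0.5,-2.9,0.001,0.01,0,0.2],[-1.0,0.5,-2.7,0.001,0.01,0,0.2],[-0.8,0.5,-2.3,0.001,0.01,0,0.2],[-0.6,0.5,-1.6,0.001,0.01,0,0.2],[-0.4,0.5,-0.9,0,0.005,0,0.2]]]}}

```text
clock: 62.8
tcp_pos: [0.4484, -0.4222, 0.1706]
ee_rot: [[0.972, -0.006, -0.233], [0.233, -0.003, 0.972], [-0.007, -1.0, -0.002]]
ft_force: [0.4, -0.6, -2.8]
opening: 0.051
```

```bash
python3 -c "
from meas import *
st(); plan([456,-422,60],104.6,0.2)"
```

```text
t 62.8 p [ 448.4 -422.2  170.6] jaw 103.5 down [-0.006 -0.003 -1.   ] F [ 0.4 -0.6 -2.8] op 51.0 q [ 47.  32. -12. 110.  11.  39. 132.]
dist/row mm 13.9 deg/row 0.15
[[[0.1,1.38,-0.02,0.0002,-0.0024,-0.0009,0.2],[0.1,1.38,-0.02,0.0002,-0.0024,-0.0009,0.2],[0.1,1.38,-0.02,0.0002,-0.0024,-0.0009,0.2],[0.1,1.38,-0.02,0.0002,-0.0024,-0.0009,0.2],[0.1,1.38,-0.02,0.0002,-0.0024,-0.0009,0.2],[0.1,1.38,-0.02,0.0002,-0.0024,-0.0009,0.2],[0.09,1.38,-0.02,0.0002,-0.0024,-0.0009,0.2],[0.09,1.38,-0.02,0.0002,-0.0024,-0.0009,0.2]]]
```

Call:
{"api": "play_rows", "payload": {"motion": [[[0.1,0.8,0,0,-0.002,-0.001,0.2],[0.1,1.2,0,0,-0.002,-0.001,0.2],[0.1,1.6,0,0,-0.002,-0.001,0.2],[0.1,1.8,0,0,-0.002,-0.001,0.2],[0.1,1.8,0,0,-0.002,0,0.2],[0.1,1.6,0,0,-0.002,0,0.2],[0.1,1.2,0,0,-0.002,0,0.2],[0,0.5,0,0,0,0,0.2]]]}}

```text
clock: 63.8
tcp_pos: [0.4563, -0.4161, 0.0567]
ee_rot: [[0.968, -0.004, -0.253], [0.253, 0.002, 0.968], [-0.003, -1.0, 0.003]]
ft_force: [-0.6, 0.8, -3.1]
opening: 0.0506
```

```bash
python3 -c "
from meas import *
st(); plan([456,-422,38],104.6,0.2)"
```

```text
t 63.8 p [ 456.3 -416.1   56.7] jaw 104.6 down [-0.004  0.002 -1.   ] F [-0.6  0.8 -3.1] op 50.6 q [ 45.  42.  -9. 112.  14.  27. 130.]
dist/row mm 2.4 deg/row 0.03
[[[-0.02,0.23,-0.07,-0.0004,0.0001,-0.0004,0.2],[-0.02,0.23,-0.07,-0.0004,0.0001,-0.0004,0.2],[-0.02,0.23,-0.07,-0.0004,0.0001,-0.0004,0.2],[-0.02,0.23,-0.07,-0.0004,0.0001,-0.0004,0.2],[-0.02,0.23,-0.07,-0.0004,0.0001,-0.0004,0.2],[-0.02,0.23,-0.07,-0.0004,0.0001,-0.0004,0.2],[-0.02,0.23,-0.07,-0.0004,0.0001,-0.0004,0.2],[-0.02,0.23,-0.07,-0.0004,0.0001,-0.0004,0.2]]]
```

Call:
{"api": "play_rows", "payload": {"motion": [[[0,0.3,-0.2,0,0,0,0.2],[0,0.4,-0.2,0,0,0,0.2],[0,0.4,0,0,0,0,0.2],[0,0.4,0,0,0,0,0.2],[0,0.2,0,0,0,0,0.2],[0,0.1,0,0,0,0,0.2],[0,0,0,0,0,0,0.2],[0,0,0,0,0,0,0.2]]]}}

```text
clock: 64.8
tcp_pos: [0.4579, -0.4216, 0.0392]
ee_rot: [[0.968, -0.002, -0.252], [0.252, -0.0, 0.968], [-0.002, -1.0, 0.0]]
ft_force: [-0.7, -0.1, -1.5]
opening: 0.0506
```

```bash
python3 -c "
from meas import *
st()"
```

```text
t 64.8 p [ 457.9 -421.6   39.2] jaw 104.6 down [-0.002 -0.    -1.   ] F [-0.7 -0.1 -1.5] op 50.6 q [ 45.  43.  -9. 112.  14.  26. 130.]
```

Call:
{"api": "play_rows", "payload": {"motion": [[[0,0.1,0,0,0,0,0.2],[0,0.05,0,0,0,0,0.2],[0,0,0,0,0,0,0.7],[0,0,0,0,0,0,1],[0,0,0,0,0,0,1],[0,0,0,0,0,0,1],[0,0,0,0,0,0,1],[0,-0.5,0,0,0,0,1]]]}}

```text
clock: 65.8
tcp_pos: [0.4601, -0.4224, 0.044]
ee_rot: [[0.968, 0.002, -0.252], [0.252, -0.003, 0.968], [0.002, -1.0, -0.003]]
ft_force: [0.1, 0.5, -0.3]
opening: 0.0854
```

Call:
{"api": "play_rows", "payload": {"motion": [[[0,-1,0,0,0,0,1],[0,-2,0,0,0,0,1],[0,-3,0,0,0,0,1],[0,-4,0,0,0,0,1],[0,-5,0,0,0,0,1],[0,-5,0,0,0,0,1],[-2,-2,0,0,0,0,1],[-2,0,0,0,0,0,1]]]}}

```text
clock: 66.8
tcp_pos: [0.4224, -0.4316, 0.2816]
ee_rot: [[0.967, 0.011, -0.256], [0.256, -0.009, 0.967], [0.008, -1.0, -0.012]]
ft_force: [-0.1, 0.1, 0.7]
opening: 0.0855
```

```bash
python3 -c "
from meas import *
st(); f=cam('wrist'); save(f,'w12.png')
W=pts(f)*1000
k=(W[...,0]>350)&(W[...,0]<660)&(W[...,1]>-520)&(W[...,1]<-290)&(W[...,2]>14)&(W[...,2]<115)
nl,l=cv2.connectedComponents(k.astype(np.uint8)); k=l==1+int(np.argmax([(l==i).sum() for i in range(1,nl)])); P=W[k]
H=P[P[:,2]>75]; print(P.min(0),P.max(0),cv2.minAreaRect(H[:,:2].astype(np.float32)))
f=cam('top'); save(f,'t12.png')
for o in clusters(f,0.04,0.13,(0.43,0.82,-0.32,-0.03)): print(o)
for t in ('mat','scanner','roll_of_tape','key_bunch'): print(t,[(np.round(r['position'],3).tolist(),round(r['confidence'],2)) for r in models.recognise('top',t)][:2])
print(len(P))
"
```

```text
t 66.8 p [ 422.4 -431.6  281.6] jaw 104.8 down [ 0.011 -0.009 -1.   ] F [-0.1  0.1  0.7] op 85.5 q [ 52.  24. -15. 107.   8.  50. 139.]
[ 383.51083335 -462.56729539   14.12278515] [ 587.14588662 -318.92094022   99.55557609] ((535.6699829101562, -400.4326477050781), (35.00404357910156, 144.61819458007812), 42.43412399291992)
{'n': 359, 'c': array([ 705.9, -118.3]), 's': array([ 39.7, 100.3]), 'a': 89.7, 'z': 0.0782, 'pix': (281, 149), 'mean': array([ 702.7, -118.1])}
{'n': 389, 'c': array([ 708.6, -180.7]), 's': array([ 39.9, 102.5]), 'a': 89.0, 'z': 0.0779, 'pix': (299, 148), 'mean': array([ 705.2, -179.7])}
{'n': 384, 'c': array([ 706.1, -244.3]), 's': array([ 40. , 100.1]), 'a': 89.4, 'z': 0.0785, 'pix': (317, 149), 'mean': array([ 703. , -242.4])}
{'n': 62, 'c': array([670.5, -58.4]), 's': array([108.5,   4.3]), 'a': 0.8, 'z': 0.0971, 'pix': (264, 159), 'mean': array([663.7, -58.5])}
{'n': 68, 'c': array([ 613.9, -179.9]), 's': array([22.5, 21. ]), 'a': 1.4, 'z': 0.108, 'pix': (300, 173), 'mean': array([ 612., -179.])}
mat [([0.49, -0.39, 0.0], 0.88), ([0.502, -0.41, 0.06], 0.41)]
scanner [([0.506, -0.408, 0.057], 0.62)]
roll_of_tape [([0.716, 0.388, 0.023], 0.67), ([0.505, -0.411, 0.057], 0.44)]
key_bunch [([0.416, -0.168, 0.002], 0.65)]
7239
```

View pics/w12.png

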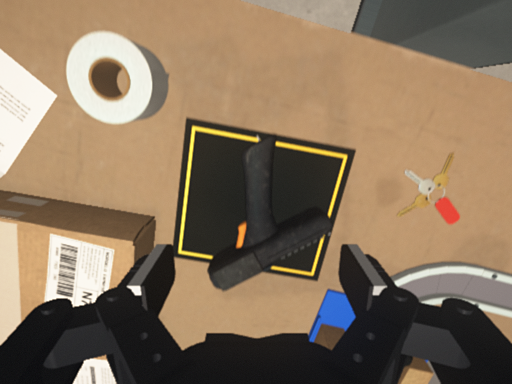

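View pics/t12.png

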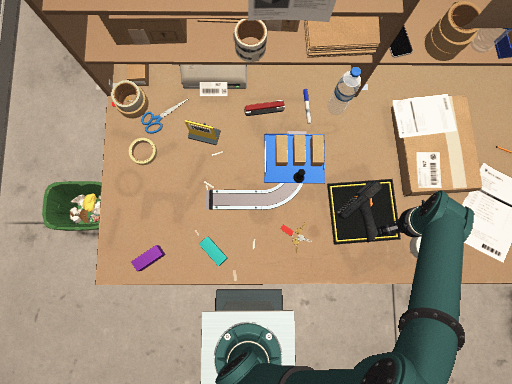

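```bash
python3 -c "
from meas import *
st(); print(env.hand_in())"
```

```text
t 67.1 p [ 422.3 -429.9  277. ] jaw 104.8 down [ 0.006 -0.003 -1.   ] F [ 0.2 -0.6 -0.4] op 85.5 q [ 52.  24. -15. 107.   8.  50. 139.]
the job is handed in; nothing more can be done
None
```

The job is handed in; the clock stood at 67 s. No verdict comes back, so what follows rests on my own checks.

**Cartons:** I set all three brown cartons on the tray at the black stop. The purple and turquoise look-alikes were left alone. The tray had been tilted about 10° towards its label plate at the start. It settled level once the first carton stood on its right side, and it was still level with all three on.

**Pushing:** I gripped the post and drove the tray round the bend; the forces I read were 9 N or less. At the end I kept pushing forward and the post hardly moved further, so I took it as fully home. The last images put the tray's origin about 1–2 mm from my estimate of the home point. Its heading is within about 1° and all three cartons stand on it.

**Scans:** I held the scanner still for more than 2 s at each barcode.
- **Tray barcode:** about 10 cm away, aligned sideways to within a few mm and in height to about 5 mm.
- **Bay sign:** about 10 cm away and pointing square to within a few degrees. The arm hid much of the scanner's head from the top camera, so I checked this one only partly, from the scene camera and the known grip geometry.

**Scanner and bystanders:** The scanner lies on its side on the mat, within a few mm of where I found it and about 10 mm from the mat's centre. The tape roll and keys show no movement beyond measurement noise. The gripper ended clear of everything.

**Disagreements:** The scanner's grip looked 40–45 mm wide in the images, but the fingers stopped at 51 mm; the task text gives 54 mm. The networks' `scan_window` and `tray_label` positions were unreliable, so I used the depth geometry instead.

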